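Reset the peak pointer of a bench load tester

ROBOT

A 6-joint arm with a two-finger parallel gripper is mounted at the origin on the work surface. World frame = base frame: x ahead of the robot, y to its left, z up, the work surface at z = 0. Lengths are in mm, angles in rad, forces in N, time in s.
With the tool pointing down it reaches from about 400 to 925 mm from the base axis. Payload 12.5 kg.
Tool frame: the origin (TCP) lies midway between the tips of the shut fingers; the grasp point (between the pads) lies 19 mm behind it; z points along the fingers, y is the line along which they close (so a half turn about z gives the same grasp; the last joint's range is limited). The gripper opens to 95 mm and grips with 3 to 60 N. Pads are 20 mm wide; open, the fingers measure 119 mm over their backs; the gripper's body (75 mm by 180 mm) begins 59 mm behind the grasp point.
Start: joints at [-1.363, 0.491, 1.559, -0, 1.092, -0.106], TCP at [192.945, -594.491, 214.661] pointing down, gripper open.
Joint ranges: [-3.1, 3.1], [-0.84, 2.19], [0.05, 2.79], [-1.13, 4.28], [0.06, 2.93], [-2.69, 2.69]. Speed limits (rad/s): [2.22, 2.22, 2.79, 3.14, 3.14, 3.14].

INTERFACE

Orientations are given as [roll, pitch, yaw] about the fixed x, y, z axes, in that order (R = Rz(yaw) Ry(pitch) Rx(roll)).
In Python, from cell import env gives the robot as it stands.
- The arm moves only by the shell command python3 -m inch 'ROWS'. ROWS is JSON, a list of rows, each a list of 7 numbers: the turn, a rotation vector about the tool's x, y, z in rad, then the shift along the tool's x, y, z in cm, then the closure, from -1 (fully open) to 1 (shut). A call has 1 to 20 rows; each row shifts and turns the commanded pose from where the row before left it, along the tool's axes as they then stand; what a row does not reach is not made up. A row lasts 1/8 s, in which the tool goes at most 62.5 mm and 10.7 degrees, less where a joint would pass 70% of its speed; a pose out of reach is approached as far as the arm can. A call with a gripper value outside its range is refused whole. The fingers move at their own pace and stop on an object; the grip force is fixed at half the most. Time passes only in rows, so rows that do not move let the fingers close. It gives the time, the measured TCP pose, the force, the opening and the grip force at its end, in the units of the state.
- env.state(): the state, without advancing time (a new reading comes with each control period).
- env.read_camera(name): name is "scene" or "top" or "wrist"; returns a dict with "img" (400x640x3 uint8, red, green, blue), "depth" (400x640 float32, mm along the optical axis (not along the pixel's ray), 0 where there is no reading), "fx", "fy", "cx", "cy" (pixels), "position" and "orientation" of the camera in the world. Camera axes: x right, y down, z forward; pixel columns grow to the right and rows downward; lengths in mm; the calibration is good to about 2 mm. A picture is of the moment at which its call begins.
- env.job_done(): hands the job in; it is judged then, once.
Trained networks look in a picture, given as the dict that the camera call returned (one of the last four; its "shot" number tells which), for a name from the list of things; names that differ only in an ending like _2 or _b are one class to them, and where a whole thing is asked for, a point or a joint stands for the part that bears it (a point fixed in the world has none). Each returns a list of dicts, best first, with "score" (0 to 1); they miss things now and then, are a little off and sometimes report something else, mostly with a low value. They report only what shows in the picture. A call takes as long as a camera call. They do not tell look-alikes from the thing itself.
- env.find_in(picture, target): "centre" ([x, y, z] in mm, in the coordinates of the camera as it stood for that picture, good to about 4 mm: the middle of the surface that is visible of it).
- env.trace(picture, target): "mask" (400x640 bool, what is visible of it).
The state is a dict: "t": time; "joints": joint angles; "qvel": joint speeds; "tau": joint torques, N m; "eef_pos": TCP position; "tcp_rot": TCP orientation; "ft_force": force on the tool from outside, world axes, zero at the start; "moment": the same for the moment, N m; "opening": opening from 0.0 (shut) to 1.0 (fully open); "grip_force": force on a finger pad.
Only numpy, scipy, OpenCV 4.12 (cv2) and the standard library are available. Lean on these libraries where they do the work, as an engineer would, in place of code of your own. Each camera call takes 0.05 s, during which the arm holds its last target. There are 200 camera calls.

TASK

The load tester's ammeter still shows the last test's peak: put the flat screwdriver's blade in the slot at the lower edge of the clear dust cover, lever the cover up with it and swing it well open, then turn the black knob in the middle of the dial back anticlockwise until the red peak pointer rests at its zero stop. Close the cover fully again and leave the screwdriver lying on the bench. Handle the cover without straining it and do not disturb the tape, the spray can or the parts bin.

Things in the scene. Friction and masses are not known exactly. Their poses are not given: they have to be found in the camera images.
- tester: Fixed grey bench tester with a sloping face, 230 (x) x 240 (y) x 156 mm high. Origin: centre of its underside; x to its back, y to its left as seen from in front, z up. From a 55 mm high front edge (x = -115 mm) the face rises at 30 degrees for 202 mm, then a flat top. Ammeter on the left of the face; small terminals on the right, 75 mm or more from the knob, up to 27 mm off the face.
- ammeter: Square ammeter, bezel and glass 112 x 112 mm, 6 mm proud of the sloping face; white dial, 240 degree scale, zero at lower left. Origin: on the face at the dial's centre, (-24, 45, 107.5) mm in the tester's frame; x up the slope, y left, z straight out of the face, 30 degrees from vertical. The lower edge of the face is 105 mm down the slope.
- knob_center (a point): Black round fluted reset knob in the middle of the dial, 22 mm diameter, 20 mm high, standing on the glass, axis along the ammeter's z. This point is its centre, 16 mm off the face: 10 mm above the glass, 10 mm below the knob's top. Axes as the ammeter's. Within 45 mm of the axis nothing else stands on the glass once the cover is open.
- peak_knob (a joint): Angle of the knob and of the red peak pointer fixed to it, rad: 0 at the zero stop, growing clockwise as seen from in front of the dial, to 4.19 at most. Friction of 0.03 N m holds it where it is left. It starts between 1.3 and 2.6; turn it anticlockwise to bring it back to 0.
- cover (a joint): Opening angle of the clear dust cover, rad: 0 closed, 2.3 at its open stop (2.09 stands straight up). It has no catch; hinge friction of 0.09 N m holds the cover where it is left, and about 1.5 N at its lower edge moves it.
- cover_hinge (a point): Middle of the cover's hinge axis, along the ammeter's y, at (56, 0, 9) mm in the ammeter's frame, axes as the ammeter's. Closed, the cover is an upside-down clear tub over the knob: 104 mm wide, from 2 to 110 mm down the slope from the hinge, walls 3 to 4 mm thick and 34 mm deep, flat outer face 31 mm out from the hinge axis (40 mm off the sloping face).
- pry_slot (a point): Centre of the mouth of the screwdriver slot (orange edge) in the outer side of the cover's lower wall, 110 mm from the hinge; moves with the cover. 26 mm wide, 8 mm high (bezel below, wall edge above), through a 4 mm wall into free space over the glass. Closed, axes as the ammeter's: x leads into the slot, up the slope; z out of the face. Too small for fingers.
- screwdriver: Flat screwdriver lying on the bench, 175 mm long, about 85 g: square handle 85 x 22 x 22 mm, blue and black; steel shank 6 mm thick; blade 9 mm wide (y), 2 mm thick (z). Origin: on its underside below the balance point, 22 mm behind the handle's front end, 63 mm ahead of its rear end; x to the blade, z up. Its long axis is 11 mm above the origin.
- blade_tip (a point): Tip of the screwdriver's blade, on its long axis, 112 mm ahead of the screwdriver's origin and 90 mm ahead of the handle; axes as the screwdriver's.
- tape: Roll of black tape, 66 mm diameter, 19 mm high, lying loose. Origin: centre of its underside. Leave alone.
- spray: White and yellow spray can, 52 mm diameter, 130 mm high, standing loose. Origin: centre of its underside. Leave alone.
- bin: Open blue parts bin, 150 x 100 x 70 mm, loose on the bench. Origin: centre of its underside. Leave alone.
Mind the look-alikes: they are no part of the job. What is shaped like the screwdriver but pink is not meant.

How it is judged:
By the outcome, as a careful person would: the job done as asked, in the order asked, and still so for the second after the job is handed in, with the robot touching nothing.
It also fails if it takes over 72 s, if anything falls off the work surface, if the arm or the gripper's body presses on something with over 40 N, if the wrist force passes 120 N, or if a joint passes its speed limit or range.

## Working session

There is one attempt and no reset: what is moved stays moved. The work goes in short steps, Python scripts to look and compute and a shell command to move; the robot and the scene stay as the last step left them, time stands still between calls to the robot, and variables do not carry over. Pictures are saved under pics/ and viewed, at most 10 in all, crops included, and the job is handed in when it is done.

```bash
ls; mkdir -p pics
cat > h.py <<'E'
import numpy as np, cv2
from scipy.spatial.transform import Rotation as R
from cell import env
def rot(o):
    o=np.array(o); return o if o.shape==(3,3) else R.from_euler('xyz',o).as_matrix()
def w(c,p): return rot(c['orientation'])@np.array(p)+np.array(c['position'])
def cloud(c,m=None):
    d=c['depth']; v,u=np.nonzero((d>0)&(m if m is not None else True)); z=d[v,u]
    P=np.stack([(u-c['cx'])/c['fx']*z,(v-c['cy'])/c['fy']*z,z],1)
    return P@rot(c['orientation']).T+np.array(c['position']),u,v
def save(c,n,crop=None,s=1):
    i=c['img'][...,::-1]
    if crop: i=i[crop[1]:crop[3],crop[0]:crop[2]]
    cv2.imwrite('pics/'+n,cv2.resize(i,None,fx=s,fy=s,interpolation=cv2.INTER_CUBIC))
E
python3 - <<'E'
from h import *
np.set_printoptions(precision=3,suppress=True)
print(env.state())
cs={n:env.read_camera(n) for n in('scene','top')}
im=[]
for n,c in cs.items():
    print(n,c['position'],c['orientation'],c['fx'],c['cx'],c['cy'])
    im.append(c['img'])
    for t in ['tester','ammeter','knob_center','cover','pry_slot','cover_hinge','screwdriver','blade_tip','tape','spray','bin']:
        for r in env.find_in(c,t)[:3]: print(t,round(r['score'],2),w(c,r['centre']))
cv2.imwrite('pics/a.png',cv2.resize(np.vstack(im)[...,::-1],None,fx=.75,fy=.75))
E
```

```text
pics
{'t': 0.0, 'joints': array([-1.363,  0.492,  1.559, -0.   ,  1.092, -0.106]), 'qvel': array([0.001, 0.   , 0.   , 0.001, 0.   , 0.001]), 'tau': array([  0.001, -61.266, -25.819,   0.069,   0.048,  -0.   ]), 'eef_pos': array([ 192.882, -594.24 ,  214.043]), 'tcp_rot': array([-3.14 , -0.   ,  0.314]), 'ft_force': array([ 0.145, -0.317,  0.032]), 'moment': array([-0.065, -0.007, -0.005]), 'grip_force': 0.0, 'opening': 1.000743825573589}
scene [1310.568 -662.715 1098.662] [-2.341  0.016  0.977] 489.51248421655976 318.69501007528197 195.8333299052448
ammeter 0.61 [604.144  91.824 144.195]
knob_center 0.88 [600.313  92.229 143.71 ]
knob_center 0.59 [ 687.983 -262.882   19.845]
cover 0.92 [602.534  95.4   148.031]
cover 0.65 [685.41   39.457 124.372]
cover_hinge 0.92 [602.234  94.682 144.151]
screwdriver 0.81 [ 451.464 -275.275   19.017]
screwdriver 0.8 [ 568.919 -584.537   16.218]
screwdriver 0.7 [ 220.404 -321.28    18.376]
blade_tip 0.89 [ 467.148 -417.165   19.018]
blade_tip 0.66 [ 567.606 -585.219   16.25 ]
blade_tip 0.6 [ 221.935 -319.899   18.406]
tape 0.93 [ 687.153 -263.314   
[... 352 characters left out ...]

cover 0.93 [582.85  111.663 144.46 ]
cover 0.57 [ 447.416 -268.565   16.891]
pry_slot 0.79 [579.112 109.782 146.322]
pry_slot 0.72 [414.06  366.174  25.593]
cover_hinge 0.78 [581.523 105.476 144.044]
cover_hinge 0.34 [ 676.537 -258.345   17.074]
screwdriver 0.79 [ 460.041 -420.476   17.974]
screwdriver 0.7 [ 444.866 -270.966   20.527]
screwdriver 0.5 [ 559.24 -581.2    25.9 ]
blade_tip 0.73 [ 462.564 -416.434   24.665]
blade_tip 0.69 [ 563.82  -582.628   24.574]
blade_tip 0.62 [ 445.486 -268.271   20.58 ]
tape 0.67 [ 679.897 -260.393   20.779]
tape 0.37 [582.008 109.277 143.193]
tape 0.24 [ 447.767 -269.29    20.817]
spray 0.75 [ 674.437 -402.481  128.698]
bin 0.96 [415.679 365.763  25.291]
```

View pics/a.png

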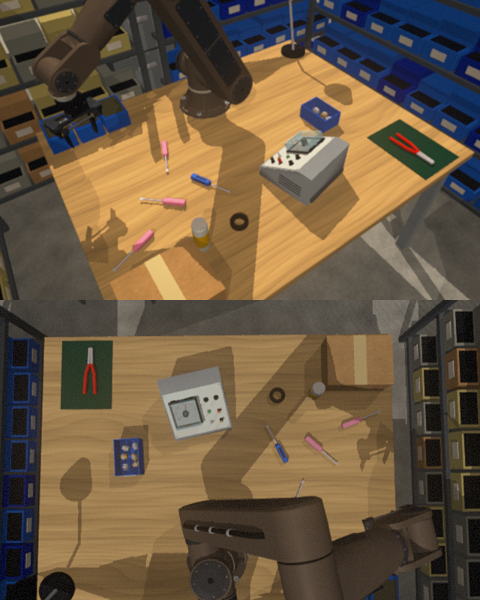

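```bash
cat >> h.py <<'E'
def plane(P,n=400,tol=2,seed=0,ok=None):
    r=np.random.default_rng(seed);best=None;bc=0
    for _ in range(n):
        a,b,c=P[r.choice(len(P),3,False)];k=np.cross(b-a,c-a);l=np.linalg.norm(k)
        if l<1:continue
        k/=l;k*=np.sign(k[2]) or 1
        if ok and not ok(k):continue
        m=abs((P-a)@k)<tol
        if m.sum()>bc:bc=m.sum();best=m
    Q=P[best];c=Q.mean(0);k=np.linalg.svd(Q-c,full_matrices=False)[2][2];return c,k*np.sign(k[2]),best
E
python3 - <<'E'
from h import *
np.set_printoptions(precision=3,suppress=True)
for n in('top','scene'):
    c=env.read_camera(n)
    r=[x for x in env.trace(c,'tester') if x['mask'].sum()>2000]
    P,u,v=cloud(c)
    hsv=cv2.cvtColor(c['img'],cv2.COLOR_RGB2HSV)[v,u]
    # tester region
    m=(P[:,0]>430)&(P[:,0]<800)&(P[:,1]>-110)&(P[:,1]<270)&(P[:,2]>20)&(P[:,2]<220)
    T=P[m]
    ce,k,b=plane(T,ok=lambda k:abs(np.degrees(np.arccos(k[2]))-30)<6)
    print(n,len(T),'slope',ce,k,np.degrees(np.arccos(k[2])),'yaw',np.degrees(np.arctan2(-k[1],-k[0])),b.sum())
    F=T[b]; rect=cv2.minAreaRect(F[:,:2].astype(np.float32)); print('face rect',rect)
    m2=T[:,2]>145; F=T[m2&(abs(T[:,2]-156)<5)]; print('top z',np.median(F[:,2]),len(F),cv2.minAreaRect(F[:,:2].astype(np.float32)))
    if r:
        A=cloud(c,r[0]['mask'])[0]; A=A[A[:,2]>40]; print('mask rect',len(A),cv2.minAreaRect(A[:,:2].astype(np.float32)))
    # blue screwdriver
    q=(abs(P[:,0]-450)<90)&(abs(P[:,1]+270)<90)&(P[:,2]>5)&(P[:,2]<40)
    S=P[q];H=hsv[q]; bl=(H[:,0]>95)&(H[:,0]<130)&(H[:,1]>120)
    B=S[bl]; print('blue',len(B),B.mean(0),'all',len(S),S.mean(0)); 
    if len(S)>10:
        cc=S[:,:2].mean(0);d=np.linalg.svd(S[:,:2]-cc,full_matrices=False)[2][0];d*=np.sign(d[0]);t=(S[:,:2]-cc)@d;print(d,np.degrees(np.arctan2(d[1],d[0])),'rear',cc+d*t.min(),'front',cc+d*t.max(),S[:,2].max())
    save(c,n+'2.png',(210,70,460,240) if n=='top' else (230,160,480,340),2)
cv2.imwrite('pics/b.png',np.vstack([cv2.imread('pics/top2.png'),cv2.imread('pics/scene2.png')])[:600])
E
```

```text
top 6916 slope [610.504  55.203 110.433] [-0.481 -0.11   0.87 ] 29.58199950713153 yaw 12.83181821477169 1770
face rect ((605.05419921875, 69.73827362060547), (190.3788604736328, 240.24652099609375), 12.47846508026123)
top z 155.37717435688091 2113 ((662.1915893554688, 81.89321899414062), (156.21307373046875, 239.6366729736328), 12.737797737121582)
mask rect 6829 ((625.248046875, 73.69075012207031), (232.1184539794922, 241.34100341796875), 12.438840866088867)
blue 121 [ 432.412 -272.791   21.455] all 380 [ 448.817 -266.167   14.706]
[0.884 0.467] 27.811836501829 rear [ 350.686 -317.932] front [ 548.518 -213.574] 29.07683471190876
scene 7236 slope [627.546  25.967 116.782] [-0.489 -0.115  0.865] 30.14387011902351 yaw 13.222216733931871 1214
face rect ((603.6129760742188, 63.136016845703125), (181.7312469482422, 238.33494567871094), 12.828299522399902)
top z 155.2126670472884 1758 ((669.3651123046875, 82.0635757446289), (146.8527069091797, 246.93576049804688), 12.61527156829834)
mask rect 6632 ((631.0790405273438, 73.10274505615234), (244.21066284179688, 249.29330444335938), 11.947598457336426)
blue 123 [ 441.505 -278.257   19.432] all 300 [ 451.217 -271.781   16.342]
[0.869 0.494] 29.61641205107419 rear [ 365.223 -320.665] front [ 539.917 -221.358] 28.16873552330003
```

View pics/b.png

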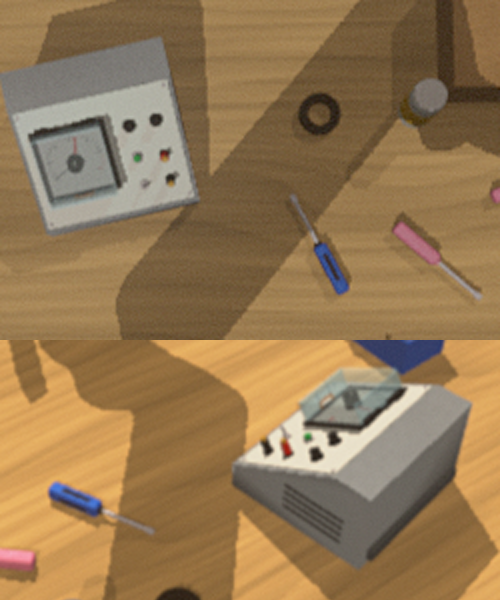

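The top and scene views show the blue screwdriver lying at about (450, -270), with its blade pointing up and left in the picture. The tester is at about (625, 74) with a yaw of about 12.6°. The tape, spray can and pink screwdrivers are off to the right. Next I move the wrist camera over the screwdriver for a closer look.

```bash
python3 -m inch '[[0,0,0,3.5,-2.7,-1.1,-1],[0,0,0,3.5,-2.7,-1.1,-1],[0,0,0,3.5,-2.7,-1.1,-1],[0,0,0,3.5,-2.7,-1.1,-1],[0,0,0,3.5,-2.7,-1.1,-1],[0,0,0,3.5,-2.7,-1.1,-1],[0,0,0,3.5,-2.7,-1.1,-1],[0,0,0.06,3.5,-2.7,-1.1,-1],[0,0,0,0,0,0,-1]]'
cat >> h.py <<'E'
def delta(pos,Rm,s=None):
    """print turn (rotvec in current tool frame) and shift cm in current tool frame / in the target's frame"""
    s=s or env.state(); R0=rot(s['tcp_rot']); d=(np.array(pos)-s['eef_pos'])/10
    print('turn',R.from_matrix(R0.T@Rm).as_rotvec().round(3),'shift now',(R0.T@d).round(2),'shift after turn',(Rm.T@d).round(2))
E
cat > sd.py <<'E'
from h import *
np.set_printoptions(precision=3,suppress=True)
c=env.read_camera('wrist'); print(env.state()['eef_pos'],c['position'],c['orientation'],c['fx'])
P,u,v=cloud(c); H=cv2.cvtColor(c['img'],cv2.COLOR_RGB2HSV)[v,u]
q=(P[:,0]>340)&(P[:,0]<570)&(P[:,1]>-340)&(P[:,1]<-190)&(P[:,2]>4)&(P[:,2]<40)
S=P[q]; B=S[(H[q][:,0]>95)&(H[q][:,0]<130)&(H[q][:,1]>110)]
print(len(S),len(B))
r=cv2.minAreaRect(B[:,:2].astype(np.float32)); print('blue rect',r,B[:,2].max(),np.median(B[:,2]))
cc=S[:,:2].mean(0);d=np.linalg.svd(S[:,:2]-cc,full_matrices=False)[2][0];d*=np.sign(d[0]);t=(S[:,:2]-cc)@d;print(d,np.degrees(np.arctan2(d[1],d[0])),'rear',cc+d*t.min(),'front',cc+d*t.max(),S[:,2].max())
for n in('screwdriver','blade_tip'):
    for x in env.find_in(c,n)[:2]: print(n,x['score'],w(c,x['centre']))
save(c,'w1.png')
E
python3 sd.py
```

```text
t: 2.52
eef_pos: [393.8, -300.9, 303.6]
tcp_rot: [3.14, -0.001, 0.257]
ft_force: [0.1, -0.3, 0.3]
opening: 0.995
grip_force: 0.0
[ 393.095 -301.929  303.015] [ 465.847 -281.212  473.888] [ 2.874 -0.002 -1.314] 278.09707384336286
1001 575
blue rect ((435.31719970703125, -273.4182434082031), (83.65748596191406, 20.865262985229492), 27.465232849121094) 25.38245591516784 21.753114786233255
[0.885 0.465] 27.691249380610113 rear [ 397.218 -294.045] front [ 551.551 -213.048] 25.38245591516784
screwdriver 0.97 [ 448.758 -271.073   19.09 ]
screwdriver 0.85 [ 240.333 -329.899   15.166]
blade_tip 0.92 [ 451.303 -268.232   19.355]
blade_tip 0.92 [ 463.985 -412.752   21.837]
```

View pics/w1.png

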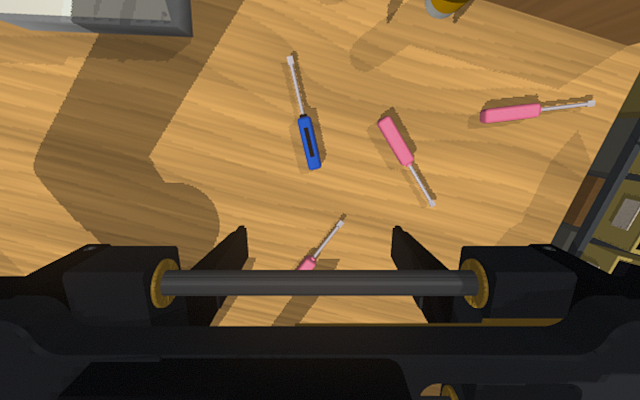

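The wrist view shows the blue screwdriver's handle at pixel (309,142) and its blade tip at (291,58). The other three screwdrivers are pink. The handle centre works out to (435,-273) with a yaw of 27.6°.

```bash
cat > geo.py <<'E'
from h import *
np.set_printoptions(precision=3,suppress=True)
def lean(yaw,a):
    # tool x ahead along yaw, tool z down, tilted so that z points ahead by a (rad; negative = back)
    z=np.array([np.sin(a),0,-np.cos(a)]);x=np.array([np.cos(a),0,np.sin(a)])
    return R.from_euler('z',yaw).as_matrix()@np.stack([x,np.cross(z,x),z],1)
L=np.radians(20); SY=np.radians(27.6)
E
python3 - <<'E'
from geo import *
Rm=lean(SY,-L); G=np.array([460.6,-260.2,11]); 
T=G+Rm[:,2]*5.5; print(T); delta(T-Rm[:,2]*70,Rm); delta(T,Rm)
E
```

```text
[ 458.933 -261.072    5.832]
turn [-0.04  -0.347 -0.225] shift now [ 9.85 -2.92 23.08] shift after turn [17.52 -0.63 18.18]
turn [-0.04  -0.347 -0.225] shift now [ 7.52 -2.38 29.66] shift after turn [17.52 -0.63 25.18]
```

```bash
python3 -m inch '[[-0.013,-0.116,-0.075,0,0,0,-1],[-0.013,-0.116,-0.075,0,0,0,-1],[-0.013,-0.116,-0.075,0,0,0,-1],[0,0,0,3.5,-0.12,3.64,-1],[0,0,0,3.5,-0.12,3.64,-1],[0,0,0,3.5,-0.12,3.64,-1],[0,0,0,3.5,-0.12,3.64,-1],[0,0,0,3.5,-0.12,3.64,-1],[0,0,0,0,0,0,-1],[0,0,0,0,0,0,-1]]'
python3 - <<'E'
from geo import *
Rm=lean(SY,-L); G=np.array([460.6,-260.2,11]); 
delta(G+Rm[:,2]*5.5,Rm)
exec(open('sd.py').read().replace('w1.png','w2.png'))
E
```

```text
t: 3.92
eef_pos: [479.9, -251.0, 72.7]
tcp_rot: [-3.141, 0.349, 0.48]
ft_force: [0.5, -0.4, -0.3]
opening: 1.003
grip_force: 0.0
turn [-0.001  0.    -0.001] shift now [ 0.1  -0.07  7.08] shift after turn [ 0.1  -0.08  7.08]
[ 480.164 -251.025   73.272] [ 593.846 -191.199  207.091] [ 2.524  0.    -1.09 ] 278.09707384336286
2730 1358
blue rect ((437.4283447265625, -271.9481201171875), (79.7724609375, 21.059755325317383), 27.450838088989258) 23.811291940074966 21.71970085948226
[0.886 0.463] 27.608168993654633 rear [ 400.682 -291.587] front [ 552.219 -212.338] 24.102813950166507
screwdriver 0.94 [ 466.377 -259.      17.591]
screwdriver 0.71 [ 492.363 -379.661   21.715]
blade_tip 0.74 [ 555.646 -537.823   16.371]
blade_tip 0.73 [ 465.727 -259.904   20.507]
```

```bash
python3 -m inch '[[0,0,0,0.05,-0.03,2.5,-1],[0,0,0,0.05,-0.04,2.5,-1],[0,0,0,0,0,1.5,-1],[0,0,0,0,0,0.55,-1],[0,0,0,0,0,0,0.3],[0,0,0,0,0,0,1],[0,0,0,0,0,0,1],[0,0,0,0,0,0,1],[0,0,0,0,0,0,1],[0,0,0,0,0,0,1]]'
```

```text
t: 5.32
eef_pos: [459.4, -260.0, 5.2]
tcp_rot: [-3.141, 0.349, 0.481]
ft_force: [-0.3, 0.7, -0.8]
opening: 0.423
grip_force: 0.0
```

```bash
python3 -m inch '[[0,0,0,0,0,0,1],[0,0,0,0,0,0,1],[0,0,0,0,0,0,1],[0,0,0,0,0,0,1],[0,0,0,0,0,0,1]]'
```

```text
t: 5.95
eef_pos: [459.4, -260.0, 5.1]
tcp_rot: [-3.141, 0.349, 0.481]
ft_force: [-0.3, -0.5, -0.6]
opening: 0.227
grip_force: 30.0
```

```bash
cat >> geo.py <<'E'
PSI=np.radians(12.6); TP=np.array([625.2,73.7,0])
Rt=R.from_euler('z',PSI).as_matrix(); Ra=Rt@R.from_euler('y',-30,degrees=True).as_matrix()
AO=TP+Rt@np.array([-24,45,107.5])
a2w=lambda p:AO+Ra@np.array(p,float)
w2a=lambda p:(np.array(p)-AO)@Ra
TIP=lean(np.radians(27.6),-L).T@(np.array([552.4,-212.2,11])-np.array([459.4,-260.0,5.1]))
def tcp_for(tip_a,Rm): return a2w(tip_a)-Rm@TIP
RS=lean(PSI,np.radians(30)-L)
E
python3 - <<'E'
from geo import *
print(TIP,AO,Ra)
print('pre',tcp_for([-84,0,10],RS))
T=tcp_for([-114,0,80],RS);print(T); delta(T,RS)
E
```

```text
[ 96.239   0.726 -41.307] [591.962 112.381 107.5  ] [[ 0.845 -0.218 -0.488]
 [ 0.189  0.976 -0.109]
 [ 0.5    0.     0.866]]
pre [430.435  77.019  16.769]
[370.923  63.717  62.391]
turn [0.022 0.521 0.263] shift now [  4.75 -32.8   -7.8 ] shift after turn [ -0.55 -33.52  -5.91]
```

```bash
python3 -m inch '[[0,0,0,-0.68,0,-1.9,1],[0,0,0,-1.54,0,-4.2,1],[0,0,0,-1.54,0,-4.2,1],[0,0,0,-1.54,0,-4.2,1],[0,0,0,-1.54,0,-4.2,1],[0.0044,0.104,0.053,0,0,0,1],[0.0044,0.104,0.053,0,0,0,1],[0.0044,0.104,0.053,0,0,0,1],[0.0044,0.104,0.053,0,0,0,1],[0.0044,0.104,0.053,0,0,0,1],[0,0,0,0.47,-4.78,1.07,1],[0,0,0,0.47,-4.78,1.07,1],[0,0,0,0.47,-4.78,1.07,1],[0,0,0,0.47,-4.78,1.07,1],[0,0,0,0.47,-4.78,1.07,1],[0,0,0,0.47,-4.78,1.07,1],[0,0,0,0.47,-4.78,1.07,1],[0,0,0,0,0,0,1]]'
cat > look.py <<'E'
from geo import *
import sys
c=env.read_camera('wrist'); s=env.state(); Rw=rot(s['tcp_rot']); print(s['eef_pos'],s['tcp_rot'],'cam',c['position'])
P,u,v=cloud(c); A=w2a(P); 
tip=s['eef_pos']+Rw@TIP; print('tip expected a',w2a(tip))
def px(p):
    q=rot(c['orientation']).T@(np.array(p)-c['position']); return (c['fx']*q[0]/q[2]+c['cx'],c['fy']*q[1]/q[2]+c['cy'])
i=c['img'][...,::-1].copy()
for p in [tip,a2w([-54,0,10]),a2w([-54,13,10]),a2w([-54,-13,10]),a2w([0,0,26]),a2w([-56,56,6]),a2w([-56,-56,6]),a2w([56,56,6]),a2w([56,-56,6])]:
    q=px(p);print(np.round(q)); cv2.circle(i,(int(q[0]),int(q[1])),2,(0,255,0),-1)
cv2.imwrite('pics/'+sys.argv[1],i)
for n in('pry_slot','blade_tip','knob_center'):
    for x in env.find_in(c,n)[:2]: print(n,x['score'],w2a(w(c,x['centre'])))
m=(abs(A[:,2])<15)&(A[:,0]>-105)&(A[:,0]<95)&(A[:,1]<-62)&(A[:,1]>-160)
if m.sum()>200:
    ce,k,b=plane(P[m]);print('face',m.sum(),b.sum(),'normal a',k@Ra,'z at centre',w2a(ce))
E
python3 look.py w3.png
```

```text
t: 8.2
eef_pos: [430.2, 78.8, 136.4]
tcp_rot: [3.141, -0.173, 0.223]
ft_force: [0.7, -0.2, -0.7]
opening: 0.228
grip_force: 30.0
[430.733  77.521 136.641] [ 3.141 -0.174  0.222] cam [473.26   89.214 316.955]
tip expected a [-23.714   0.639 113.566]
[326.  72.]
[323.  87.]
[307.  87.]
[340.  87.]
[325.   3.]
[254.  88.]
[393.  89.]
[ 228. -117.]
[ 423. -116.]
pry_slot 0.97 [-16.135  -4.978  39.404]
blade_tip 0.84 [-106.472    5.69   117.079]
knob_center 0.92 [-20.233  -2.289  37.286]
face 16312 15085 normal a [-0.004 -0.     1.   ] z at centre [ -43.773 -109.333    0.483]
```

View pics/w3.png

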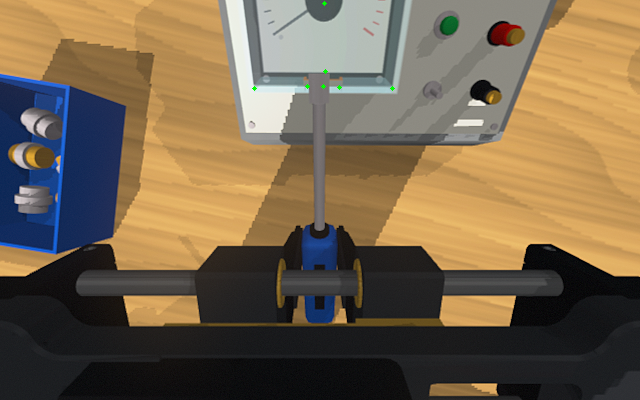

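Run:
```python
from geo import *
c=env.read_camera('wrist'); save(c,'w3c.png',(210,0,430,150),3.6)
s=env.state();Rw=rot(s['tcp_rot'])
P,u,v=cloud(c); Tt=(P-s['eef_pos'])@Rw
m=(u>300)&(u<345)&(v>68)&(v<230)&(abs(Tt[:,1])<15)&(Tt[:,0]>10)&(Tt[:,2]<0)&(Tt[:,2]>-70)
Q=Tt[m]; print(m.sum())
for x in range(15,110,8):
    q=Q[(Q[:,0]>=x)&(Q[:,0]<x+8)]
    if len(q)>3: print(x,len(q),np.median(q,0),q[:,1].min(),q[:,1].max())
H=cv2.cvtColor(c['img'],cv2.COLOR_RGB2HSV)
o=(H[...,0]<20)&(H[...,1]>90)&(H[...,2]>80); o[:, :295]=0;o[:,355:]=0;o[:70]=0;o[100:]=0
vv,uu=np.nonzero(o);print('orange',len(uu),uu.min(),uu.max(),vv.min(),vv.max())
```

```text
2210
15 147 [ 17.897  -0.751 -15.584] -6.227119481188981 5.3675810266310355
23 117 [ 27.09   -0.205 -18.873] -3.078697630295696 2.1549818341383715
31 132 [ 35.193  -0.767 -21.937] -3.572781032473895 2.060193292294657
39 148 [ 43.118  -0.776 -24.699] -3.530218537082252 1.964475612344473
47 156 [ 50.968  -0.784 -27.757] -3.4258646941079034 1.8731966337759844
55 190 [ 59.119  -0.548 -30.569] -3.343048435429795 2.318859723786442
63 199 [ 67.27   -0.797 -33.552] -3.7498660465817824 2.2026000396155623
71 232 [ 74.935  -0.806 -36.354] -3.6856322304039253 2.0587168065722192
79 306 [ 83.765  -0.814 -38.849] -5.315710476341931 3.7107180910375566
87 436 [ 91.062  -0.823 -40.783] -5.253275911522533 3.6089207714975133
95 41 [ 95.442  -0.826 -41.989] -5.099884724694919 3.404333741927096
orange 23 298 335 78 80
```

View pics/w3c.png

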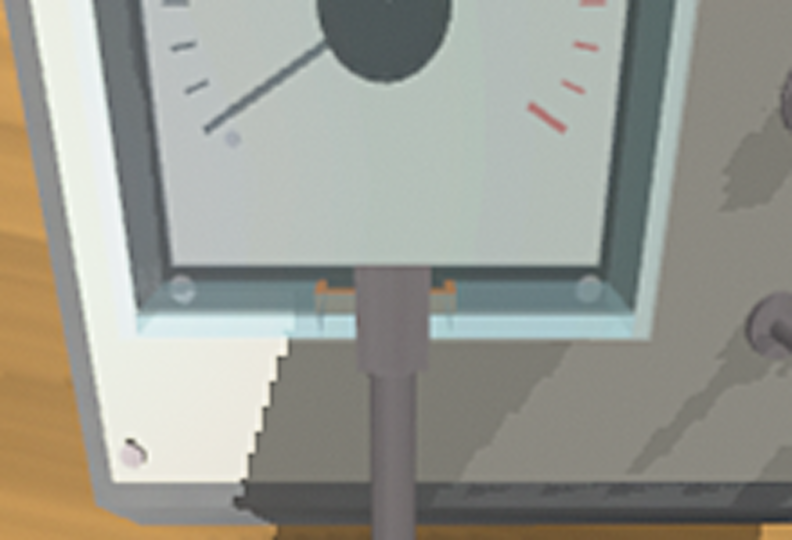

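The zoomed view shows the orange slot edges at u≈298 to 336 and v≈79. The shank and blade end at (319,73), above the slot. I'll compute the slot's position relative to the tip in this camera.

Run:
```python
from geo import *
c=env.read_camera('wrist'); C=np.array(c['position'])
def ray(u,v,z):
    d=rot(c['orientation'])@np.array([(u-c['cx'])/c['fx'],(v-c['cy'])/c['fy'],1]); a0=w2a(C); d=d@Ra; return a0+d*(z-a0[2])/d[2]
for q,z in(((298,79),14),((336.4,79),14),((317.2,79),14),((248.1,93.5),6),((390.6,93.5),6),((260.5,80.5),6.),((373.6,80.5),6)): print(q,ray(*q,z+.48))
s=env.state();Rw=rot(s['tcp_rot'])
tip=s['eef_pos']+Rw@np.array([96.2,-.8,-41]); print('tip a',w2a(tip))
```

```text
(298, 79) [-46.552  15.046  14.48 ]
(336.4, 79) [-46.62  -14.298  14.48 ]
(317.2, 79) [-46.586   0.376  14.48 ]
(248.1, 93.5) [-59.135  56.695   6.48 ]
(390.6, 93.5) [-59.419 -59.308   6.48 ]
(260.5, 80.5) [-49.245  45.383   6.48 ]
(373.6, 80.5) [-49.456 -44.347   6.48 ]
tip a [-23.847  -0.684 113.009]
```

```bash
python3 -m inch '[[0,0,0,-0.66,-0.1,2.3,1],[0,0,0,-0.66,0,2.3,1],[0,0,0,-0.66,0,2.3,1],[0,0,0,0.32,0,1.46,1],[0,0,0,0.32,0,1.46,1],[0,0,0,0.32,0,1.46,1],[0,0,0,0,0,0,1],[0,0,0,0,0,0,1],[0,0,0,0,0,0,1]]'
cat > tip.py <<'E'
from geo import *
import time
TIP=np.array([96.2,-.8,-41])
def show():
    s=env.state();Rw=rot(s['tcp_rot']); print(s['t'],s['eef_pos'],'tip a',w2a(s['eef_pos']+Rw@TIP),'sd dir a',(Rw@[np.cos(L),0,-np.sin(L)])@Ra,'F a',(s['ft_force'])@Ra)
show()
E
python3 tip.py; python3 look.py w4.png
python3 - <<'E'
import cv2
i=cv2.imread('pics/w4.png'); cv2.imwrite('pics/w4c.png',cv2.resize(i[0:250,220:420],None,fx=2.4,fy=2.4,interpolation=2))
E
```

```text
t: 9.62
eef_pos: [440.3, 79.1, 23.1]
tcp_rot: [3.141, -0.174, 0.218]
ft_force: [1.4, -0.2, -2.0]
opening: 0.232
grip_force: 30.0
9.625 [440.342  79.143  23.074] tip a [-72.21    1.31   10.042] sd dir a [ 1.    -0.001 -0.001] F a [ 0.157 -0.458 -2.353]
[440.233  79.152  23.061] [ 3.141 -0.174  0.218] cam [483.427  89.341 203.63 ]
tip expected a [-72.167  -0.18   10.346]
[322.  73.]
[322.  22.]
[288.  22.]
[355.  22.]
[ 323. -253.]
[183.  28.]
[460.  27.]
[  -1. -739.]
[ 650. -738.]
pry_slot 0.66 [-48.346  -0.452  39.927]
blade_tip 0.66 [-155.592    3.9     15.948]
knob_center 0.86 [-45.608  -0.259  36.875]
face 23196 20870 normal a [-0.022  0.003  1.   ] z at centre [ -75.215 -103.674    0.347]
```

View pics/w4c.png

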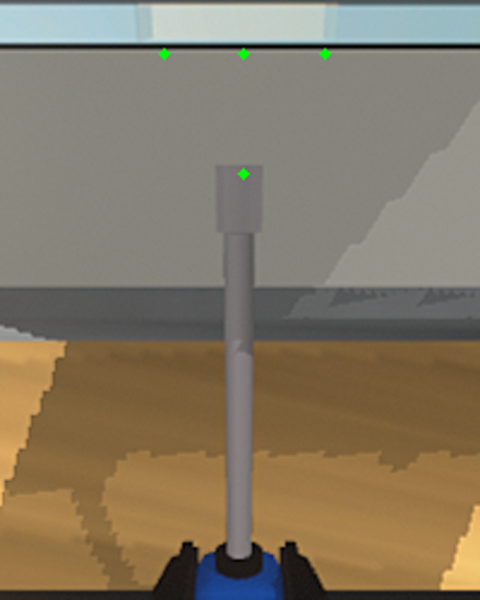

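The crop shows the blade at (240,190), in line with the slot section, whose centre is at crop x≈237. I'll insert it along the slope, slowly.

```bash
python3 -m inch '[[0,0,0,0.8,0,-0.28,1],[0,0,0,0.8,0,-0.28,1],[0,0,0,0.3,0,-0.11,1],[0,0,0,0,0,0,1]]'; python3 tip.py
```

```text
t: 10.32
eef_pos: [456.1, 83.0, 32.6]
tcp_rot: [-3.141, -0.171, 0.218]
ft_force: [-3.7, -1.9, -2.3]
opening: 0.226
grip_force: 30.0
10.325 [456.063  82.981  32.613] tip a [-53.413   1.569   9.917] sd dir a [ 1.    -0.002 -0.004] F a [-4.683 -1.07   0.003]
```

```bash
python3 -m inch '[[0,0,0,0.5,0,-0.18,1],[0,0,0,0.5,0,-0.18,1],[0,0,0,0.5,0,-0.18,1],[0,0,0,0,0,0,1]]'; python3 tip.py; python3 look.py w5.png | head -3;python3 - <<'E'
import cv2
i=cv2.imread('pics/w5.png'); cv2.imwrite('pics/w5c.png',cv2.resize(i[0:250,170:470],None,fx=2.2,fy=2.2,interpolation=2))
E
```

```text
t: 10.82
eef_pos: [459.3, 85.8, 37.2]
tcp_rot: [-3.136, -0.148, 0.218]
ft_force: [-34.5, -10.4, -12.1]
opening: 0.229
grip_force: 29.8
10.825 [459.318  85.832  37.21 ] tip a [-47.732   3.396   9.638] sd dir a [ 1.    -0.004 -0.026] F a [-37.15   -2.61    7.425]
[459.311  85.816  37.206] [-3.136 -0.148  0.218] cam [507.121  95.956 216.593]
tip expected a [-47.601   1.858   9.921]
[322.  73.]
```

View pics/w5c.png

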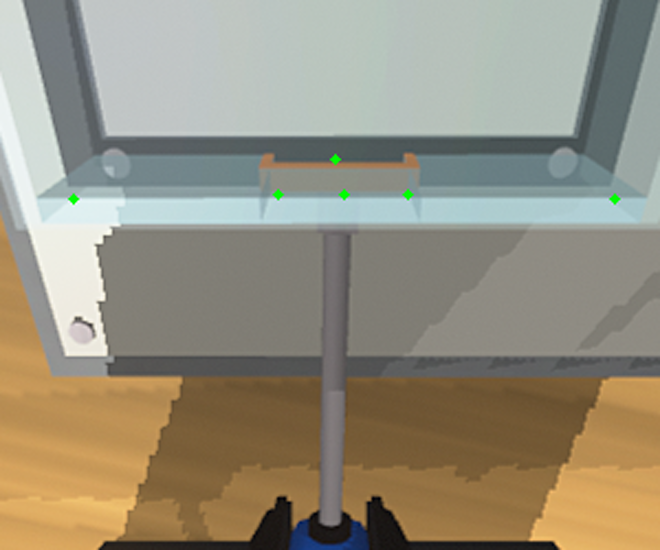

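The blade met 37 N, so it is catching on an edge. I'll back off straight away and re-measure the blade against the face.

```bash
python3 -m inch '[[0,0,0,-1.4,0,0.51,1],[0,0,0,-1.4,0,0.51,1],[0,0,0,0,0,0,1],[0,0,0,0,0,0,1]]'; python3 tip.py
cat > meas.py <<'E'
from geo import *
c=env.read_camera('wrist'); s=env.state();Rw=rot(s['tcp_rot'])
P,u,v=cloud(c); A=w2a(P)
m=(abs(A[:,2])<12)&(A[:,0]>-103)&(A[:,0]<-60)&(abs(A[:,1])>12)&(abs(A[:,1])<55)
ce,k,b=plane(P[m],tol=1); print('face near: n a',k@Ra,'z',w2a(ce)[2],m.sum(),b.sum())
h=(P-ce)@k
q=(abs(A[:,1])<8)&(h>5)&(h<25)&(A[:,0]<-56)&(A[:,0]>-150)
for x in range(-150,-56,10):
    g=q&(A[:,0]>=x)&(A[:,0]<x+10)
    if g.sum()>3: print(x,g.sum(),'y',A[g,1].min(),A[g,1].max(),'top h',np.percentile(h[g],[50,90,98]))
Tt=(P-s['eef_pos'])@Rw; print('max tool x of blade',np.percentile(Tt[q&(A[:,0]>-90)][:,0],[95,99.5]),'front a x',A[q,0].max())
for x,y in((-53,30),(-53,-30)):
    g=(abs(A[:,0]-x)<3)&(abs(A[:,1]-y)<12); print('cover wall/bezel h',np.percentile(h[g],[5,50,95]) if g.sum() else None)
g=(abs(A[:,1])<45)&(A[:,0]>-65)&(A[:,0]<-20)
for x in range(-65,-20,3):
    k2=g&(A[:,0]>=x)&(A[:,0]<x+3)
    if k2.sum()>5: print(x,np.percentile(h[k2],[5,50,95]),end=';')
E
python3 meas.py
```

```text
t: 11.52
eef_pos: [446.1, 80.5, 26.2]
tcp_rot: [3.141, -0.174, 0.218]
ft_force: [-2.1, -0.3, -0.4]
opening: 0.23
grip_force: 29.9
11.525 [446.07   80.452  26.201] tip a [-65.56    1.351   9.836] sd dir a [ 1.    -0.001 -0.001] F a [-2.018  0.171  0.684]
face near: n a [-0.021  0.001  1.   ] z 0.20082456622249367 15668 12815
-150 161 y -2.3238855819446185 3.511416817896953 top h [17.262 18.507 19.014]
-140 175 y -2.263038461608953 3.444716040701823 top h [15.149 16.506 16.9  ]
-130 186 y -2.178602832896101 3.369904541962518 top h [13.101 14.458 14.832]
-120 214 y -2.6273756045626966 3.300161045395048 top h [10.959 12.275 12.908]
-110 231 y -2.543445134829218 3.240818107111811 top h [ 8.993 10.397 11.157]
-100 220 y -2.444489516466202 2.6408720950640117 top h [7.058 8.345 8.856]
-90 118 y -2.315161286260833 2.5773196837237133 top h [5.66  6.611 7.132]
max tool x of blade [81.912 82.81 ] front a x -81.21733923358428
cover wall/bezel h [-0.201 37.911 39.051]
cover wall/bezel h [-0.25  38.013 39.196]
-65 [-1.202 -0.182  0.952];-62 [-1.36  -0.176  0.943];-59 [-1.399 -0.265  0.823];-56 [-1.33  -0.185  1.141];-53 [36.884 38.067 39.165];-50 [36.81  38.018 39.209];-47 [36.758 37.945 39.093];-44 [36.64  37.866 39.107];-41 [36.65  37.791 39.024];
```

```bash
cat > meas2.py <<'E'
from geo import *
c=env.read_camera('wrist'); s=env.state();Rw=rot(s['tcp_rot'])
P,u,v=cloud(c); A=w2a(P)
m=(abs(A[:,2])<12)&(A[:,0]>-103)&(A[:,0]<-60)&(abs(A[:,1])>12)&(abs(A[:,1])<55)
ce,k,b=plane(P[m],tol=1); h=(P-ce)@k; print('face n a',k@Ra,'z',w2a(ce)[2])
Tt=(P-s['eef_pos'])@Rw
q=(abs(Tt[:,1])<7)&(Tt[:,0]>22)&(Tt[:,0]<115)&(h>1.3)&(Tt[:,2]<0)&(A[:,0]<-57)
rows=[]
for x in range(22,112,5):
    g=q&(Tt[:,0]>=x)&(Tt[:,0]<x+5)
    if g.sum()>5: 
        t=Tt[g]; o=[t[:,0].mean(),(t[:,1].min()+t[:,1].max())/2,np.percentile(t[:,2],10),np.ptp(t[:,1]),np.percentile(h[g],90),A[g,0].mean()]; rows.append(o); print(np.array(o))
print('tip tool x',Tt[q][:,0].max(), 'a x',A[q,0].max())
r=np.array([o for o in rows if o[3]<7 and o[0]<80]); f=np.polyfit(r[:,0],r[:,2],1); print('shank top line z=',f,'angle deg',np.degrees(np.arctan(f[0])))
E
python3 meas2.py; python3 -c "
from geo import *
print(env.state()['joints'])"
```

```text
face n a [-0.015  0.002  1.   ] z 0.31242616388032474
[  25.798    0.001 -129.024   13.996  116.624 -105.122]
[  28.857   -0.003 -125.334   13.989  112.706 -111.13 ]
[  34.486    0.03   -23.21     5.604   14.739 -129.907]
[  39.48     0.018  -23.972    5.536   13.695 -124.979]
[  44.452   -0.006  -24.741    5.448   12.74  -119.99 ]
[  49.45     0.29   -25.548    5.976   11.804 -115.074]
[  54.43     0.251  -26.539    5.832   10.894 -110.069]
[  59.517    0.239  -27.287    5.788    9.674 -105.052]
[ 64.527   0.227 -28.289   5.686   8.859 -99.972]
[ 69.612  -1.087 -29.182   8.165   7.893 -94.869]
[ 74.454  -0.544 -29.893  12.108   6.837 -90.149]
[ 79.357  -0.547 -30.653  12.869   5.805 -85.25 ]
[ 84.506   0.91  -30.476  11.727   4.073 -80.419]
[ 89.05    0.127 -31.009  13.614   2.506 -75.853]
[ 93.43   -0.275 -32.18   10.576   1.869 -71.287]
[104.434   0.145 -36.361   8.341   1.798 -59.533]
tip tool x 106.46084301976532 a x -57.36625473496462
shank top line z= [ -0.169 -17.302] angle deg -9.582645089391194
[0.011 0.551 2.258 0.213 0.165 1.157]
```

The blade tipped down about 10° in the grip, so the tool would need more forward lean than joint 5 allows. I'll lay the screwdriver on free bench to the right of the tester and re-grip it with more lean.

```bash
python3 -m inch '[[0,0,0,-1.4,0,0.5,1],[0,0,0,0.6,0,-3.5,1],[0,0,0,0.8,0,-4.5,1],[0,-0.114,0.04,0,0,0,1],[0,-0.114,0.04,0,0,0,1],[0,-0.114,0.04,0,0,0,1],[0,0,0,0,0,0,1]]'
python3 - <<'E'
from geo import *
Rm=lean(.1,np.radians(-9.6)); T=np.array([445,-120,5]); delta(T-Rm[:,2]*50,Rm);delta(T,Rm)
E
```

```text
t: 12.5
eef_pos: [434.5, 77.7, 99.8]
tcp_rot: [3.141, 0.166, 0.099]
ft_force: [-0.0, 0.0, 1.9]
opening: 0.229
grip_force: 30.0
turn [ 0.001 -0.001 -0.001] shift now [ 0.68 19.77  4.52] shift after turn [ 0.67 19.77  4.5 ]
turn [ 0.001 -0.001 -0.001] shift now [ 0.68 19.77  9.52] shift after turn [ 0.67 19.77  9.5 ]
```

```bash
python3 -m inch '[[0,0,0,-0.5,2,-4,1],[0,0,0,0,4.4,0,1],[0,0,0,0,4.4,0,1],[0,0,0,0,4.4,0,1],[0,0,0,0.4,4.57,2.5,1],[0,0,0,0.78,0,5,1],[0,0,0,0,0,4.5,1],[0,0,0,0,0,1.5,1],[0,0,0,0,0,0,1],[0,0,0,0,0,0,1]]'; python3 tip.py
```

```text
t: 13.75
eef_pos: [443.6, -120.1, 5.9]
tcp_rot: [3.14, 0.167, 0.099]
ft_force: [0.5, 0.8, -0.8]
opening: 0.23
grip_force: 30.0
13.75 [ 443.603 -120.116    5.904] tip a [-120.379 -205.96   -19.55 ] sd dir a [ 0.936 -0.118 -0.331] F a [ 0.162  0.68  -0.996]
```

```bash
python3 -m inch '[[0,0,0,0,0,0.15,1],[0,0,0,0,0,0,0.2],[0,0,0,0,0,0,-0.5],[0,0,0,0,0,0,-1],[0,0,0,0,0,0,-1],[0,0,0,0,0,-4,-1],[0,0,0,0,0,-4,-1],[0,-0.12,0,0,0,0,-1],[0,-0.12,0,0,0,0,-1],[0,-0.12,0,0,0,0,-1],[0,0,0,0,0,0,-1],[0,0,0,0,0,0,-1]]'
cat > sd2.py <<'E'
from geo import *
c=env.read_camera('wrist'); s=env.state()
P,u,v=cloud(c); H=cv2.cvtColor(c['img'],cv2.COLOR_RGB2HSV)[v,u]
q=(P[:,0]>340)&(P[:,0]<600)&(P[:,1]>-190)&(P[:,1]<-60)&(P[:,2]>3)&(P[:,2]<32)
S=P[q]; B=S[(H[q][:,0]>95)&(H[q][:,0]<130)&(H[q][:,1]>110)]
r=cv2.minAreaRect(B[:,:2].astype(np.float32)); print('blue',len(B),r,np.median(B[:,2]),B[:,2].max())
cc=S[:,:2].mean(0);d=np.linalg.svd(S[:,:2]-cc,full_matrices=False)[2][0];d*=np.sign(d[0]);t=(S[:,:2]-cc)@d
print(np.degrees(np.arctan2(d[1],d[0])),'rear',cc+d*t.min(),'tip',cc+d*t.max()); b=(B[:,:2]-cc)@d; print('blue front',cc+d*b.max(),'rear',cc+d*b.min())
save(c,'w6.png')
E
python3 sd2.py
```

```text
t: 15.25
eef_pos: [455.9, -118.6, 82.4]
tcp_rot: [3.142, 0.527, 0.099]
ft_force: [0.4, 0.8, 0.2]
opening: 1.0
grip_force: 0.0
blue 1298 ((416.62176513671875, -122.40576171875), (85.00836181640625, 21.15346336364746), 5.580041885375977) 21.77473270000553 24.098357818256574
18.586154869942632 rear [ 374.665 -141.986] tip [577.945 -73.63 ]
blue front [ 456.206 -114.567] rear [ 378.855 -140.577]
```

```bash
sed -i 's/^L=.*/L=np.radians(27); SY=np.radians(5.58)/' geo.py
python3 - <<'E'
from geo import *
Rm=lean(SY,-L); G=np.array([445,-119.6,11.]); T=G+Rm[:,2]*5.3; print(T);delta(T,Rm)
E
```

```text
[ 442.605 -119.834    6.278]
turn [0.001 0.056 0.001] shift now [ 2.69 -0.02  7.27] shift after turn [ 2.28 -0.02  7.41]
```

```bash
python3 -m inch '[[0,0.056,0,0,0,0,-1],[0,0,0,2.28,0,1.5,-1],[0,0,0,0,0,3,-1],[0,0,0,0,0,2.2,-1],[0,0,0,0,0,0.7,-1],[0,0,0,0,0,0,1],[0,0,0,0,0,0,1],[0,0,0,0,0,0,1],[0,0,0,0,0,0,1],[0,0,0,0,0,0,1],[0,0,0,0,0,0,1],[0,0,0,0,0,0,1],[0,0,0,0,0,0,1],[0,0,0,0,0,0,1],[0,0,0,0,0,0,1]]'
```

```text
t: 17.18
eef_pos: [443.0, -120.1, 6.2]
tcp_rot: [3.141, 0.473, 0.098]
ft_force: [0.4, 0.3, 1.2]
opening: 0.23
grip_force: 30.0
```

```bash
python3 - <<'E'
s=open('geo.py').read().split('TIP=')[0]+'''TIP=lean(SY,-L).T@(np.array([548.5,-109.5,11])-np.array([443.0,-120.1,6.2]))
def tcp_for(tip_a,Rm): return a2w(tip_a)-Rm@TIP
RS=lean(PSI,np.radians(30)-L)
'''
open('geo.py','w').write(s)
t=open('tip.py').read().replace("TIP=np.array([96.2,-.8,-41])\n",""); open('tip.py','w').write(t)
E
python3 - <<'E'
from geo import *
print(TIP); s=env.state(); R0=rot(s['tcp_rot'])
print('up 130:',R0.T@[0,0,13]); s['eef_pos']=s['eef_pos']+[0,0,130]
T=tcp_for([-85,0,10.5],RS); delta(T+[0,0,110],RS,s); s['tcp_rot']=RS; s['eef_pos']=T+[0,0,110]; delta(T,RS,s); print(T)
E
```

```text
[ 92.295  -0.291 -52.414]
up 130: [ -5.919   0.005 -11.574]
turn [-0.025  0.524 -0.12 ] shift now [  0.79 -19.6    0.63] shift after turn [  2.73 -19.41   1.08]
turn [0. 0. 0.] shift now [-0.58  0.   10.98] shift after turn [-0.58  0.   10.98]
[427.791  75.386  16.921]
```

```bash
python3 -m inch '[[0,0,0,-1,0,-1.9,1],[0,0,0,-2.4,0,-4.8,1],[0,0,0,-2.5,0,-4.87,1],[-0.006,0.131,-0.03,0,0,0,1],[-0.006,0.131,-0.03,0,0,0,1],[-0.006,0.131,-0.03,0,0,0,1],[-0.006,0.131,-0.03,0,0,0,1],[0,0,0,0.55,-3.88,0.2,1],[0,0,0,0.55,-3.88,0.2,1],[0,0,0,0.55,-3.88,0.2,1],[0,0,0,0.55,-3.88,0.2,1],[0,0,0,0.53,-3.89,0.28,1],[0,0,0,-0.2,0,3,1],[0,0,0,-0.2,0,3,1],[0,0,0,0,0,0,1],[0,0,0,0,0,0,1],[0,0,0,0,0,0,1],[0,0,0,0,0,0,1]]'; python3 tip.py
cat > meas3.py <<'E'
from geo import *
c=env.read_camera('wrist'); s=env.state();Rw=rot(s['tcp_rot']); C=np.array(c['position'])
P,u,v=cloud(c); A=w2a(P); Tt=(P-s['eef_pos'])@Rw
q=(abs(Tt[:,1])<8)&(Tt[:,0]>25)&(Tt[:,0]<115)&(abs(Tt[:,2]+6+.5*Tt[:,0])<12)
rows=[]
for x in range(26,112,6):
    g=q&(Tt[:,0]>=x)&(Tt[:,0]<x+6)
    if g.sum()>5:
        t=Tt[g]; rows.append([t[:,0].mean(),(t[:,1].min()+t[:,1].max())/2,np.percentile(t[:,2],10),np.ptp(t[:,1])])
r=np.array(rows); print(r[-3:]); k=r[r[:,3]<7]; f=np.polyfit(k[:,0],k[:,2],1); print('line',f,np.degrees(np.arctan(f[0])),'tip x',np.percentile(Tt[q][:,0],99.8))
H=cv2.cvtColor(c['img'],cv2.COLOR_RGB2HSV)
m=(A[:,2]>-10)&(A[:,2]<10)&(A[:,0]>-103)&(A[:,0]<-62)&(abs(A[:,1])>12)&(abs(A[:,1])<100)
ce,n,b=plane(P[m],tol=1); print('face',n@Ra,w2a(ce))
save(c,'w7.png')
E
python3 meas3.py
```

```text
t: 19.42
eef_pos: [427.4, 75.3, 67.6]
tcp_rot: [-3.141, -0.053, 0.219]
ft_force: [0.5, -0.4, -0.9]
opening: 0.229
grip_force: 30.0
19.425 [427.428  75.308  67.578] tip a [-59.998  -0.082  54.659] sd dir a [ 1.    -0.001  0.001] F a [-0.105 -0.446 -0.96 ]
[[ 77.354  -0.508 -48.246   8.514]
 [ 83.022  -0.29  -50.745   8.846]
 [ 87.731  -0.512 -52.445   8.913]]
line [ -0.508 -10.198] -26.92164854445945 tip x 89.50156913759152
face [-0.025  0.003  1.   ] [-79.889 -15.595   0.219]
```

```bash
python3 -m inch '[[0,0,0,0.27,0,1.08,1],[0,0,0,0.27,-0.04,1.08,1],[0,0,0,0.27,0,1.08,1],[0,0,0,0.27,0,1.08,1],[0,0,0,0,0,0,1],[0,0,0,0,0,0,1],[0,0,0,0,0,0,1]]'; python3 tip.py; python3 look.py w8.png|tail -4; python3 -c "
import cv2
i=cv2.imread('pics/w8.png'); cv2.imwrite('pics/w8c.png',cv2.resize(i[0:250,170:470],None,fx=2.2,fy=2.2,interpolation=2))"
```

```text
t: 20.35
eef_pos: [441.6, 78.8, 24.3]
tcp_rot: [-3.141, -0.056, 0.219]
ft_force: [3.5, 1.7, 8.0]
opening: 0.232
grip_force: 30.0
20.35 [441.596  78.755  24.251] tip a [-69.046   0.202  10.089] sd dir a [ 1.    -0.001  0.003] F a [7.301 0.874 5.05 ]
pry_slot 0.62 [-46.397  -6.499  38.032]
blade_tip 0.65 [-153.739    1.931   16.708]
knob_center 0.92 [-42.525  -2.099  35.603]
face 22020 20454 normal a [-0.016 -0.     1.   ] z at centre [ -74.407 -101.301    0.32 ]
```

```bash
python3 meas2.py | tail -9
```

```text
[ 69.641  -0.055 -37.968   5.769   7.288 -96.402]
[ 74.628  -0.531 -39.423  12.264   6.262 -91.301]
[ 79.567   0.17  -41.153  13.382   5.555 -86.147]
[ 84.784   0.977 -41.249  11.848   3.485 -81.226]
[ 89.066   0.557 -42.797  12.673   2.244 -76.706]
[ 93.06   -0.333 -44.508   8.039   1.979 -72.27 ]
[ 99.497   0.094 -48.     13.268   1.669 -65.037]
tip tool x 103.46957985484352 a x -60.612357346548556
shank top line z= [ -0.317 -15.937] angle deg -17.570597570943555
```

The rear of the handle met the bench: at a full 30° slope it doesn't fit under the slot. It now sits at about 21°, which suits the slot, so I'll lift clear and re-measure the tip in the hand.

```bash
python3 -m inch '[[0,0,0,-0.4,0,-1.5,1],[0,0,0,0,0,-2,1],[0,0,0,0,0,-2,1],[0,0,0,0,0,0,1],[0,0,0,0,0,0,1],[0,0,0,0,0,0,1]]'; sed -i 's/+6+.5\*Tt/+13+.317*Tt/' meas3.py; python3 meas3.py; python3 tip.py
```

```text
t: 21.35
eef_pos: [432.6, 77.1, 78.3]
tcp_rot: [-3.14, -0.051, 0.22]
ft_force: [0.2, 0.5, -1.4]
opening: 0.231
grip_force: 30.0
[[102.454   0.033 -34.741  15.617]
 [107.528  -0.085 -36.993  15.819]
 [112.564   0.065 -39.524  15.853]]
line [ -0.314 -16.127] -17.43193619619365 tip x 114.93931893900172
face [-0.029  0.002  1.   ] [-80.456 -15.433   0.281]
21.4 [432.712  77.064  78.342] tip a [-49.804   0.458  60.922] sd dir a [ 1.    -0.001 -0.002] F a [-0.494  0.865 -0.387]
```

View pics/w7.png

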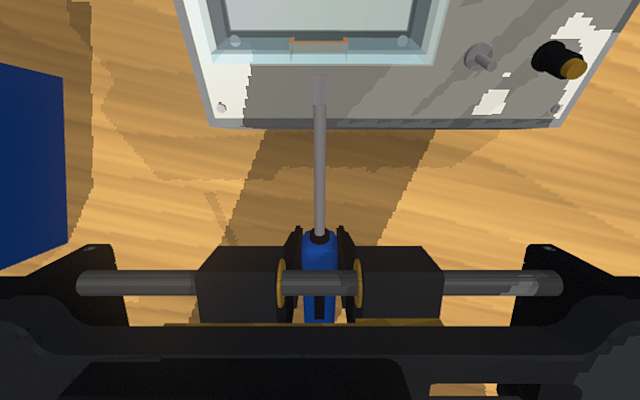

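The wrist view shows the blade tip at (319,75). The orange slot is at u≈290 to 347, v≈40, so the lateral alignment is good. I'll get the tip in the tool frame by projecting the shank line.

Run:
```python
from geo import *
c=env.read_camera('wrist'); s=env.state();Rw=rot(s['tcp_rot'])
for x in range(80,112,4):
    p=s['eef_pos']+Rw@np.array([x,-.4,-13-.314*x]); q=rot(c['orientation']).T@(p-c['position']); print(x,(c['fx']*q[0]/q[2]+c['cx']).round(1),(c['fy']*q[1]/q[2]+c['cy']).round(1))
g=c['img'][60:110,317:322].mean((1,2)); print(g.round().astype(int))
d=c['depth'][60:110,319]; print(d.round().astype(int))
```

```text
80 319.3 112.6
84 319.3 103.0
88 319.3 93.1
92 319.4 82.8
96 319.4 72.2
100 319.4 61.0
104 319.4 49.5
108 319.4 37.4
[195 195 197 189 159 145 121 117 118 118 119 119 118 119 118 116 122 122
 121 121 121 122 121 121 121 121 122 121 121 121 121 121 121 121 121 121
 121 121 121 120 121 121 120 121 118 114 120 119 119 119]
[125   0 126 126 126 125 163 163 163 164 164 165 165 165 166 117 117 118
 118 118 118 120 118 118 120 120 120 120 121 121 121 121 121 120 122 121
 122 122 121 122 123 122 123 123 122 122 123 123 123 123]
```

```bash
python3 - <<'E'
s=open('geo.py').read()+'\nTIP=np.array([95,-.4,-42.8]); L=np.radians(17.4)\n'
s+='''def plan(*pts):
    s=env.state();Rw=rot(s['tcp_rot']);p=w2a(s['eef_pos']+Rw@TIP);print('tip a',p,'pitch',s['tcp_rot'])
    for q in pts: q=np.array(q,float);print(q,'shift cm',(Rw.T@Ra@(q-p)/10).round(2),'TCP',a2w(q)-Rw@TIP);p=q
'''
open('geo.py','w').write(s)
E
python3 -c "
from geo import *
plan([-68,.3,45],[-69,.3,11],[-42,.3,9])"
```

```text
tip a [-51.665   0.575  51.165] pitch [-3.14  -0.051  0.22 ]
[-68.    0.3  45. ] shift cm [-1.17  0.03  1.29] TCP [422.061  74.398  64.903]
[-69.    0.3  11. ] shift cm [1.46 0.   3.07] TCP [437.807  77.917  34.958]
[-42.    0.3   9. ] shift cm [ 2.49 -0.   -1.05] TCP [461.602  83.236  46.726]
```

```bash
python3 -m inch '[[0,0,0,-1.17,0.03,1.29,1],[0,0,0,0.48,0,1,1],[0,0,0,0.49,0,1.03,1],[0,0,0,0.49,0,1.04,1],[0,0,0,0,0,0,1],[0,0,0,0,0,0,1],[0,0,0,0,0,0,1]]'; python3 tip.py; sed 's/-57)/-62)/' meas2.py > m4.py; python3 m4.py
```

```text
t: 22.32
eef_pos: [438.1, 78.0, 35.9]
tcp_rot: [-3.141, -0.052, 0.22]
ft_force: [0.3, 0.9, -1.4]
opening: 0.232
grip_force: 30.0
22.325 [438.148  77.993  35.886] tip a [-68.225   0.321  11.791] sd dir a [ 0.986 -0.001 -0.167] F a [-0.217  0.85  -1.454]
face n a [-0.018  0.001  1.   ] z 0.26710606944418913
[  25.766   -0.002 -128.962   13.993  119.861  -95.465]
[  28.879    0.002 -125.38    13.971  116.119 -104.245]
[  34.524    0.022  -26.86     5.505   25.579 -129.898]
[  39.568   -0.256  -28.348    5.894   24.579 -124.652]
[  44.525   -0.291  -30.018    5.819   23.809 -119.565]
[  49.63    -0.286  -31.546    5.72    22.737 -114.29 ]
[  54.565   -0.306  -32.937    5.565   21.748 -109.172]
[  59.443   -0.304  -34.825    5.47    20.793 -104.118]
[ 64.539  -0.317 -36.186   5.353  19.785 -98.816]
[ 69.705  -0.074 -37.944   5.74   18.937 -93.509]
[ 74.643   1.872 -39.621   9.525  17.911 -88.447]
[ 79.617   0.447 -41.187  13.058  17.103 -83.675]
[ 84.82   -0.298 -41.106  12.292  15.026 -78.546]
[ 89.575  -0.147 -42.597   8.794  13.55  -73.623]
[ 93.65   -0.073 -43.438  13.767  12.757 -69.636]
[ 99.661  -2.313 -35.43    6.221   1.645 -68.014]
tip tool x 104.05693529709623 a x -62.95163410087492
shank top line z= [ -0.315 -15.929] angle deg -17.488342194706995
```

```bash
python3 -m inch '[[0,0,0,0.6,0,-0.22,1],[0,0,0,0.6,0,-0.22,1],[0,0,0,0.3,0,-0.11,1],[0,0,0,0,0,0,1],[0,0,0,0,0,0,1]]'; python3 tip.py
```

```text
t: 23.0
eef_pos: [452.3, 81.2, 41.8]
tcp_rot: [-3.14, -0.052, 0.22]
ft_force: [1.2, 0.4, -0.9]
opening: 0.231
grip_force: 30.0
23.0 [452.293  81.173  41.817] tip a [-52.707   0.341   9.609] sd dir a [ 0.986 -0.001 -0.167] F a [ 0.6    0.098 -1.364]
```

No force so far. I'll go in 12 mm more.

```bash
python3 -m inch '[[0,0,0,0.4,0,-0.19,1],[0,0,0,0.4,0,-0.19,1],[0,0,0,0,0,0,1]]'; python3 tip.py;python3 -m inch '[[0,0,0,0.3,0,-0.14,1],[0,0,0,0.2,0,-0.1,1],[0,0,0,0,0,0,1]]'; python3 tip.py; python3 -c "
from geo import *
c=env.read_camera('wrist'); save(c,'w9.png',(170,0,470,200),2.4)"
```

```text
t: 23.38
eef_pos: [460.6, 82.9, 46.3]
tcp_rot: [-3.141, -0.053, 0.22]
ft_force: [0.0, 0.4, 0.2]
opening: 0.229
grip_force: 30.0
23.375 [460.55   82.924  46.282] tip a [-43.161   0.253   9.357] sd dir a [ 0.986 -0.001 -0.166] F a [0.192 0.358 0.113]
t: 23.75
eef_pos: [465.2, 83.9, 48.8]
tcp_rot: [-3.141, -0.053, 0.22]
ft_force: [1.4, 0.1, -1.9]
opening: 0.229
grip_force: 30.0
23.75 [465.231  83.941  48.822] tip a [-37.743   0.219   9.162] sd dir a [ 0.986 -0.001 -0.166] F a [ 0.274 -0.235 -2.333]
```

View pics/w9.png

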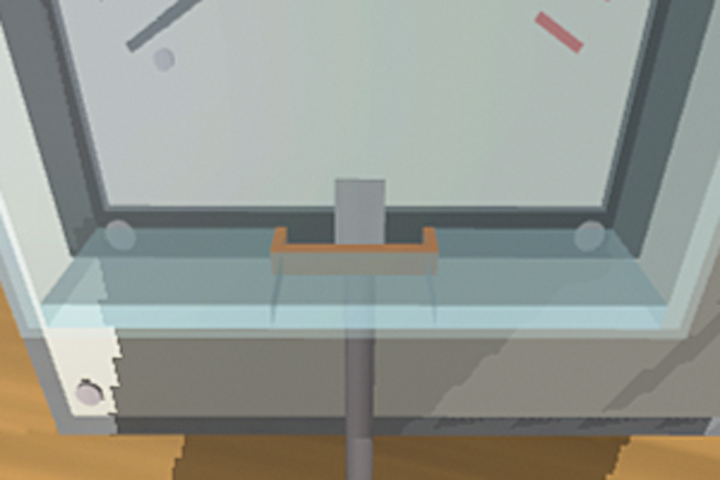

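The blade is through the slot, with its tip at crop (360,180) beyond the orange edge. Next I compute the lift path about the hinge.

Run:
```python
from geo import *
pts=[]
for t in np.arange(.1,1.21,.1):
    g=17+6*t; E=np.array([56-110*np.cos(t)+5*np.sin(t),9+110*np.sin(t)+5*np.cos(t)])
    p=E+g*np.array([.986,-.167])-np.array([.2,1]); pts.append([p[0],.3,p[1]])
for t in np.arange(1.3,2.21,.1):
    s=95-25*(t-1.2); pts.append([56-s*np.cos(t)+27*np.sin(t),.3,9+s*np.sin(t)+27*np.cos(t)])
plan(*pts)
```

```text
tip a [-37.802   0.247   9.164] pitch [-3.141 -0.053  0.22 ]
[-35.798   0.3    21.017] shift cm [-0.36 -0.01 -1.15] TCP [461.072  83.093  60.061]
[-33.069   0.3    31.715] shift cm [-0.24 -0.   -1.08] TCP [458.159  82.442  70.689]
[-29.273   0.3    42.144] shift cm [-0.13 -0.   -1.1 ] TCP [456.278  82.021  81.62 ]
[-24.441   0.3    52.202] shift cm [-0.03 -0.   -1.12] TCP [455.454  81.837  92.745]
[-18.617   0.3    61.785] shift cm [ 0.08 -0.   -1.12] TCP [455.7    81.892 103.957]
[-11.852   0.3    70.797] shift cm [ 0.19 -0.   -1.11] TCP [457.02   82.187 115.144]
[-4.208  0.3   79.148] shift cm [ 0.3  -0.   -1.09] TCP [459.406  82.72  126.198]
[ 4.244  0.3   86.752] shift cm [ 0.41 -0.   -1.06] TCP [462.839  83.488 137.01 ]
[13.426  0.3   93.533] shift cm [ 0.51 -0.   -1.02] TCP [467.29   84.483 147.473]
[23.252  0.3   99.422] shift cm [ 0.61 -0.   -0.97] TCP [472.721  85.697 157.486]
[ 33.63   0.3  104.36] shift cm [ 0.7  -0.   -0.91] TCP [479.083  87.119 166.951]
[ 44.462   0.3   108.295] shift cm [ 0.79 -0.   -0.84] TCP [486.318  88.736 175.775]
[ 57.272   0.3   105.352] shift cm [ 1.28 -0.   -0.32] TCP [498.581  91.477 179.632]
[ 67.31   0.3  102.28] shift cm [ 1.03 -0.   -0.18] TCP [508.563  93.708 181.99 ]
[76.743  0.3   98.191] shift cm [ 1.03 -0.   -0.06] TCP [518.531  95.936 183.165]
[85.47   0.3   93.175] shift cm [ 1.01 -0.    0.05] TCP [528.354  98.132 183.186]
[93.405  0.3   87.334] shift cm [ 0.97 -0.    0.16] TCP [537.911 100.268 182.094]
[100.47    0.3    80.773] shift cm [0.93 0.   0.26] TCP [547.083 102.318 179.945]
[106.605   0.3    73.609] shift cm [0.87 0.   0.36] TCP [555.764 104.259 176.808]
[111.762   0.3    65.961] shift cm [0.81 0.   0.45] TCP [563.855 106.067 172.763]
[115.908   0.3    57.952] shift cm [0.73 0.   0.53] TCP [571.267 107.724 167.9  ]
[119.024   0.3    49.705] shift cm [0.65 0.   0.59] TCP [577.925 109.212 162.316]
```

```bash
python3 -m inch '[[0,0,0,-0.18,0,-0.55,1],[0,0,0,-0.18,0,-0.6,1],[0,0,0,-0.12,0,-0.54,1],[0,0,0,-0.12,0,-0.54,1],[0,0,0,-0.07,0,-0.55,1],[0,0,0,-0.06,0,-0.55,1],[0,0,0,0,0,0,1]]'; python3 tip.py
cat > cov.py <<'E'
from geo import *
import sys
c=env.read_camera('wrist'); s=env.state();Rw=rot(s['tcp_rot'])
P,u,v=cloud(c); A=w2a(P); Tt=(P-s['eef_pos'])@Rw
q=(abs(Tt[:,1])<8)&(Tt[:,0]>30)&(Tt[:,0]<68)&(abs(Tt[:,2]+15+.317*Tt[:,0])<10)
r=[]
for x in range(30,66,4):
    g=q&(Tt[:,0]>=x)&(Tt[:,0]<x+4)
    if g.sum()>5: r.append([Tt[g,0].mean(),np.percentile(Tt[g,2],10)])
r=np.array(r)
if len(r)>2: f=np.polyfit(r[:,0],r[:,1],1); print('sd line',f,np.degrees(np.arctan(f[0])))
for n in ('cover',):
    for x in env.trace(c,n)[:1]:
        B=A[(x['mask'][v,u])]; print(n,x['score'],len(B))
# points off the face inside cover's sweep
g=(abs(A[:,1])<48)&(A[:,2]>45)&(abs(Tt[:,1])>9)
H=A[g]-np.array([56,0,9]); 
if len(H): 
    rr=np.hypot(H[:,0],H[:,2]); k=(rr>85)&(rr<118); print('cover angle guess (outer 31 off): n',k.sum(), np.percentile(np.arctan2(H[k,2],-H[k,0]),[10,50,90]) if k.any() else '')
E
python3 cov.py
```

```text
t: 24.68
eef_pos: [456.3, 81.9, 82.1]
tcp_rot: [-3.141, -0.053, 0.22]
ft_force: [0.2, -0.6, -0.5]
opening: 0.229
grip_force: 30.0
24.675 [456.319  81.92   82.095] tip a [-29.018   0.195  42.587] sd dir a [ 0.986 -0.001 -0.166] F a [-0.198 -0.674 -0.415]
sd line [ -0.321 -15.818] -17.800823444410778
cover 0.98 39039
cover angle guess (outer 31 off): n 21006 [0.615 0.65  0.688]
```

The cover follows the blade with little force. I continue along the arc.

```bash
python3 -m inch '[[0,0,0,-0.03,0,-1.12,1],[0,0,0,0.08,0,-1.12,1],[0,0,0,0.19,0,-1.11,1],[0,0,0,0.3,0,-1.09,1],[0,0,0,0.41,0,-1.06,1],[0,0,0,0,0,0,1]]'; python3 tip.py; python3 cov.py; python3 -m inch '[[0,0,0,0.51,0,-1.02,1],[0,0,0,0.61,0,-0.97,1],[0,0,0,0.7,0,-0.91,1],[0,0,0,0.79,0,-0.84,1],[0,0,0,0,0,0,1]]'; python3 tip.py; python3 cov.py
```

```text
t: 25.52
eef_pos: [463.3, 83.4, 138.0]
tcp_rot: [-3.141, -0.054, 0.22]
ft_force: [0.0, 0.1, -1.2]
opening: 0.227
grip_force: 30.0
25.525 [463.332  83.371 137.958] tip a [ 5.12   0.091 87.499] sd dir a [ 0.986 -0.    -0.165] F a [-0.598  0.111 -1.088]
sd line [ -0.32  -16.119] -17.756470244452238
cover 0.62 34349
cover angle guess (outer 31 off): n 24656 [0.983 1.177 1.235]
t: 26.25
eef_pos: [487.0, 88.6, 176.5]
tcp_rot: [-3.141, -0.054, 0.22]
ft_force: [-0.1, -0.1, -1.2]
opening: 0.229
grip_force: 30.0
26.25 [486.952  88.648 176.465] tip a [ 45.331   0.092 108.7  ] sd dir a [ 0.986 -0.    -0.165] F a [-0.637 -0.045 -0.968]
sd line [ -0.316 -16.283] -17.510593112921153
cover 0.71 31355
cover angle guess (outer 31 off): n 22545 [1.368 1.554 1.662]
```

Following well: 1.55 − 0.28 puts the cover at about 1.28 rad. Now I push on with the tip inside the panel.

```bash
python3 -m inch '[[0,0,0,1.28,0,-0.32,1],[0,0,0,1.03,0,-0.18,1],[0,0,0,1.03,0,-0.06,1],[0,0,0,1.01,0,0.05,1],[0,0,0,0.97,0,0.16,1],[0,0,0,0,0,0,1]]'; python3 tip.py; python3 cov.py; python3 -m inch '[[0,0,0,0.93,0,0.26,1],[0,0,0,0.87,0,0.36,1],[0,0,0,0.81,0,0.45,1],[0,0,0,0.73,0,0.53,1],[0,0,0,0.65,0,0.59,1],[0,0,0,0,0,0,1]]'; python3 tip.py; python3 cov.py
```

```text
t: 27.1
eef_pos: [538.4, 100.2, 181.7]
tcp_rot: [-3.14, -0.052, 0.22]
ft_force: [-0.0, -0.2, -0.5]
opening: 0.231
grip_force: 30.0
27.1 [538.404 100.165 181.696] tip a [93.6    0.093 86.701] sd dir a [ 0.986 -0.001 -0.167] F a [-0.339 -0.153 -0.427]
sd line [ -0.306 -16.03 ] -17.037459851657747
cover 0.93 33916
cover angle guess (outer 31 off): n 23237 [1.702 1.87  1.997]
t: 27.95
eef_pos: [578.0, 109.1, 161.5]
tcp_rot: [-3.14, -0.051, 0.22]
ft_force: [0.2, -0.6, -0.9]
opening: 0.23
grip_force: 30.0
27.95 [577.986 109.063 161.48 ] tip a [118.623   0.131  48.817] sd dir a [ 0.986 -0.001 -0.168] F a [-0.349 -0.643 -0.81 ]
sd line [ -0.318 -15.316] -17.654684981666588
cover 0.82 50095
cover angle guess (outer 31 off): n 39444 [2.166 2.312 2.437]
```

```bash
python3 -m inch '[[0,0,0,-1.6,0,0.46,1],[0,0,0,-3.7,0,1.07,1],[0,0,0,-3.7,0,1.07,1],[0,0,0,-3.7,0,1.07,1],[0,-0.119,0.04,0,0,0,1],[0,-0.119,0.04,0,0,0,1],[0,-0.119,0.04,0,0,0,1],[0,0,0,0,0,0,1]]'
python3 - <<'E'
from geo import *
Rm=lean(.1,np.radians(-17.5)); s=env.state()
for T in ([445,75,160],[445,-120,160],[445,-120,40],[445,-120,5]): print(T); delta(T,Rm,s); s['eef_pos']=np.array(T); s['tcp_rot']=Rm
c=env.read_camera('scene')
P,u,v=cloud(c)
for x in env.trace(c,'cover')[:1]:
    A=w2a(cloud(c,x['mask'])[0]); A=A[(A[:,2]>15)]
    ce,k,b=plane(A,tol=3,ok=lambda k:abs(k[1])<.2); print(x['score'],len(A),b.sum(),'cover normal',k,ce,'theta',np.arctan2(k[0],k[2]),np.pi+np.arctan2(k[0],k[2]))
    save(c,'s1.png',(300,130,500,280),3)
E
```

```text
t: 29.05
eef_pos: [456.7, 81.9, 118.5]
tcp_rot: [3.127, 0.304, 0.097]
ft_force: [-0.4, -0.1, -1.3]
opening: 0.228
grip_force: 30.0
[445, 75, 160]
turn [ 0.014 -0.001 -0.003] shift now [-2.42  0.62 -3.58] shift after turn [-2.43  0.57 -3.59]
[445, -120, 160]
turn [0. 0. 0.] shift now [-1.86 19.4   0.59] shift after turn [-1.86 19.4   0.59]
[445, -120, 40]
turn [0. 0. 0.] shift now [ 3.61  0.   11.44] shift after turn [ 3.61  0.   11.44]
[445, -120, 5]
turn [0. 0. 0.] shift now [1.05 0.   3.34] shift after turn [1.05 0.   3.34]
0.8 948 405 cover normal [-0.834  0.01   0.552] [124.747  -7.208  52.219] theta -0.9860576210395976 2.1555350325501954
```

The cover stands at about 2.16 rad. Now the screwdriver goes down on the bench to the right.

```bash
python3 -m inch '[[0.01,0,0,-2.4,0.6,-3.6,1],[0,0,0,-0.46,4.85,0.15,1],[0,0,0,-0.46,4.85,0.15,1],[0,0,0,-0.46,4.85,0.15,1],[0,0,0,-0.46,4.85,0.15,1],[0,0,0,1.2,0,3.8,1],[0,0,0,1.2,0,3.8,1],[0,0,0,1.2,0,3.8,1],[0,0,0,0.7,0,2.2,1],[0,0,0,0.36,0,1.1,1],[0,0,0,0,0,0,1],[0,0,0,0,0,0,1]]'
```

```text
t: 30.65
eef_pos: [444.9, -120.5, 7.9]
tcp_rot: [3.136, 0.303, 0.097]
ft_force: [-0.0, -0.3, -1.4]
opening: 0.228
grip_force: 30.0
```

```bash
python3 -m inch '[[0,0,0,0,0,0.2,1],[0,0,0,0,0,0,0.3],[0,0,0,0,0,0,-0.4],[0,0,0,0,0,0,-1],[0,0,0,0,0,-1.5,-1],[0,0,0,0,0,-5,-1],[0,0,0,0,0,-5,-1],[0,0,0,0,0,-5,-1],[0,0.15,-0.022,-1,0,-2,-1],[0,0.15,-0.022,-1,0,-2,-1],[0,0.15,-0.022,0,0,0,-1],[0,0.15,-0.022,0,0,0,-1],[0,0.15,-0.022,0,0,0,-1],[0,0.08,-0.011,0,0,0,-1],[0,0,0,0,0,0,-1]]'
python3 - <<'E'
from geo import *
Rk=lean(PSI,np.radians(30)); T=a2w([0,0,110]);print(T,env.state()['joints']); delta(T,Rk)
E
```

```text
t: 32.52
eef_pos: [482.8, -114.4, 206.2]
tcp_rot: [3.132, -0.498, 0.219]
ft_force: [-0.2, -0.5, -0.5]
opening: 1.003
grip_force: 0.0
[538.286 100.383 202.763] [-0.549  0.209  2.164  0.736  0.505  0.199]
turn [ 0.01   0.026 -0.   ] shift now [  8.7  -19.8    4.93] shift after turn [  8.57 -19.75   5.35]
```

```bash
python3 -m inch '[[0.01,0.026,0,0,0,0,-1],[0,0,0,1.71,-3.95,1.07,-1],[0,0,0,1.71,-3.95,1.07,-1],[0,0,0,1.71,-3.95,1.07,-1],[0,0,0,1.71,-3.95,1.07,-1],[0,0,0,1.73,-3.95,1.07,0],[0,0,0,0,0,0,0],[0,0,0,0,0,0,0],[0,0,0,0,0,0,0]]'
python3 - <<'E'
from geo import *
s=env.state(); print(w2a(s['eef_pos']),s['tcp_rot'],s['joints'],s['opening'])
c=env.read_camera('wrist'); 
def ray(u,v,z):
    d=rot(c['orientation'])@np.array([(u-c['cx'])/c['fx'],(v-c['cy'])/c['fy'],1]); a0=w2a(c['position']); d=d@Ra; return a0+d*(z-a0[2])/d[2]
for x in env.find_in(c,'knob_center')[:2]: print(x['score'],w2a(w(c,x['centre'])))
P,u,v=cloud(c);A=w2a(P)
g=(A[:,2]>19)&(A[:,2]<32)&(np.hypot(A[:,0],A[:,1])<20); print('knob top',g.sum(),A[g].mean(0),[(A[g][:,i].min()+A[g][:,i].max())/2 for i in(0,1)],np.median(A[g][:,2]),'row/col',v[g].mean(),u[g].mean())
H=cv2.cvtColor(c['img'],cv2.COLOR_RGB2HSV)[v,u]
rd=((H[:,0]<8)|(H[:,0]>172))&(H[:,1]>120)&(H[:,2]>70)
rr=np.hypot(A[:,0],A[:,1]); 
q=rd&(rr<50)&(rr>8)&(A[:,2]<15); B=A[q]; ang=np.degrees(np.arctan2(-B[:,1],B[:,0])) # clockwise from up
print(q.sum(),np.histogram(ang,bins=np.arange(-180,181,10)))
n=q&(rr<33)&(rr>13); an=np.degrees(np.arctan2(-A[n,1],A[n,0])); print('inner',n.sum(),np.percentile(an,[5,50,95]))
save(c,'w10.png',(120,0,520,330),1.9)
E
```

```text
t: 33.65
eef_pos: [538.7, 99.6, 202.3]
tcp_rot: [3.141, -0.523, 0.22]
ft_force: [0.1, -0.8, 0.2]
opening: 0.636
grip_force: 0.0
[ -0.004  -0.856 109.472] [ 3.141 -0.523  0.22 ] [0.01  0.263 2.111 0.392 0.274 1.01 ] 0.6357216117700009
0.62 [88.099 -3.891 27.698]
knob top 435 [ 3.254  0.698 24.468] [np.float64(2.432663567549037), np.float64(0.6680110232091749)] 24.64858271698698 row/col 202.53793103448277 317.9264367816092
82 (array([ 0,  0,  0,  0,  0,  0,  0,  0,  0,  0,  0,  0,  0,  0,  0,  0,  0,
        0, 43, 33,  0,  0,  0,  0,  0,  0,  0,  0,  0,  6,  0,  0,  0,  0,
        0,  0]), array([-180, -170, -160, -150, -140, -130, -120, -110, -100,  -90,  -80,
        -70,  -60,  -50,  -40,  -30,  -20,  -10,    0,   10,   20,   30,
         40,   50,   60,   70,   80,   90,  100,  110,  120,  130,  140,
        150,  160,  170,  180]))
inner 51 [ 4.31   9.033 12.055]
```

View pics/w10.png

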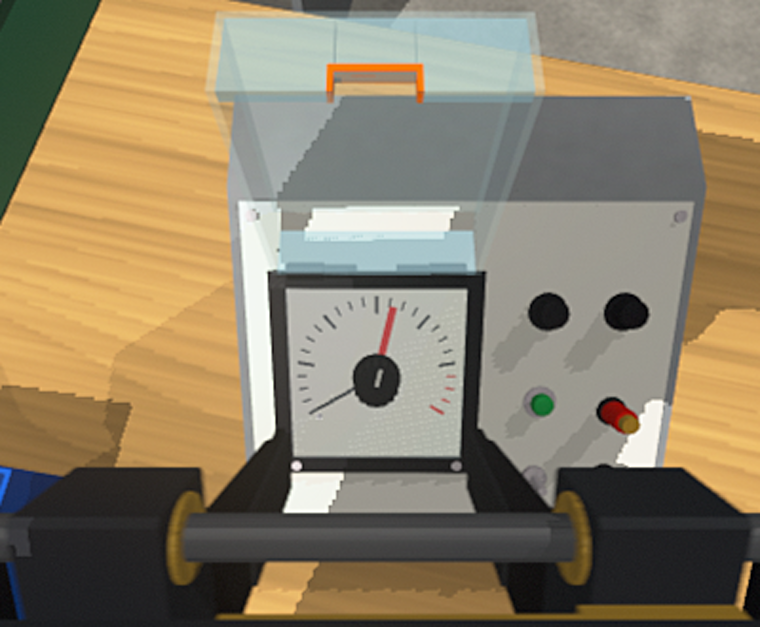

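The dial view shows the cover standing open with its orange slot at the top. The red pointer runs from (380,352) to (391,308), about 11° clockwise of up, so the knob is at about 2.29 rad. I'll pre-rotate the tool clockwise, then go down onto the knob.

```bash
python3 -m inch '[[0,0,0.16,0,0,0,0],[0,0,0.16,0,0,0,0],[0,0,0.16,0,0,0,0],[0,0,0.16,0,0,0,0],[0,0,0.16,0,0,0,0],[0,0,0.16,0,0,0,0],[0,0,0.17,0,0,0,0],[0,0,0,0,0,0,0],[0,0,0,0,0,0,0]]'
cat > kn.py <<'E'
from geo import *
import sys
K=np.array([float(x) for x in sys.argv[1:4]]); s=env.state(); Rw=rot(s['tcp_rot']); p=w2a(s['eef_pos'])
print('tcp a',p,'tool z a',Rw[:,2]@Ra,'rot about z (cw)',np.arctan2(-(Rw[:,0]@Ra)[1],(Rw[:,0]@Ra)[0]),'shift cm',(Rw.T@Ra@(K-p)/10).round(2),'F tool',s['ft_force']@Rw,'M tool',s['moment']@Rw,s['joints'][3:],s['opening'])
E
python3 kn.py 1.5 .4 10
```

```text
t: 34.88
eef_pos: [538.7, 100.0, 202.1]
tcp_rot: [-2.662, -0.217, -0.96]
ft_force: [-0.6, -0.5, -0.2]
opening: 0.502
grip_force: 0.0
tcp a [ -0.055  -0.422 109.27 ] tool z a [-0. -0. -1.] rot about z (cw) 1.1261662954114657 shift cm [-0.01 -0.18  9.93] F tool [-0.016  0.781 -0.2  ] M tool [-0.168 -0.216  0.122] [0.392 0.273 2.136] 0.5020500258788264
```

```bash
python3 -m inch '[[0,0,0,0,-0.18,3,0],[0,0,0,0,0,3,0],[0,0,0,0,0,2.4,0],[0,0,0,0,0,1,0],[0,0,0,0,0,0.5,0],[0,0,0,0,0,0,0]]';python3 kn.py 1.5 .4 10;  python3 -m inch '[[0,0,0,0,0,0,1],[0,0,0,0,0,0,1],[0,0,0,0,0,0,1],[0,0,0,0,0,0,1],[0,0,0,0,0,0,1],[0,0,0,0,0,0,1]]'; python3 kn.py 1.5 .4 10
```

```text
t: 35.62
eef_pos: [588.1, 112.2, 116.7]
tcp_rot: [-2.662, -0.216, -0.96]
ft_force: [0.3, 0.6, 0.8]
opening: 0.5
grip_force: 0.0
tcp a [1.343 0.631 9.864] tool z a [-0.001  0.    -1.   ] rot about z (cw) 1.1274264715693882 shift cm [ 0.03 -0.   -0.01] F tool [-0.157 -0.951 -0.469] M tool [-0.22  -0.195  0.109] [0.926 0.114 1.616] 0.5004863659528364
t: 36.38
eef_pos: [588.4, 112.5, 117.5]
tcp_rot: [-2.66, -0.215, -0.962]
ft_force: [0.4, 2.6, 5.3]
opening: 0.224
grip_force: 30.0
tcp a [ 2.014  0.856 10.401] tool z a [ 0.001  0.    -1.   ] rot about z (cw) 1.1291033428028288 shift cm [0.02 0.07 0.04] F tool [-0.784 -4.197 -4.115] M tool [ 0.62  -0.385  0.033] [0.926 0.114 1.618] 0.2238196976198912
```

```bash
python3 -m inch '[[0,0,0,0,-0.1,0,1],[0,0,0,0,0,0,1]]'; python3 kn.py 2.5 .6 10; python3 -m inch '[[0,0,-0.12,0,0,0,1],[0,0,-0.12,0,0,0,1],[0,0,-0.12,0,0,0,1],[0,0,-0.12,0,0,0,1],[0,0,-0.12,0,0,0,1],[0,0,0,0,0,0,1]]'; python3 kn.py 2.5 .6 10
```

```text
t: 36.62
eef_pos: [588.5, 112.5, 117.5]
tcp_rot: [-2.661, -0.215, -0.963]
ft_force: [-3.4, -1.9, 5.5]
opening: 0.225
grip_force: 30.0
tcp a [ 2.073  0.925 10.372] tool z a [-0.001 -0.    -1.   ] rot about z (cw) 1.1294863849460606 shift cm [ 0.05 -0.02  0.04] F tool [ 0.754  0.908 -6.601] M tool [-0.373 -0.055  0.007] [0.908 0.115 1.637] 0.2248262168079947
t: 37.38
eef_pos: [588.3, 112.4, 117.4]
tcp_rot: [-2.86, -0.446, -0.373]
ft_force: [-4.1, -3.3, 5.0]
opening: 0.221
grip_force: 30.0
tcp a [ 1.898  0.785 10.379] tool z a [-0.001 -0.001 -1.   ] rot about z (cw) 0.5279910328143497 shift cm [ 0.06 -0.01  0.04] F tool [-0.205  2.781 -6.728] M tool [-0.627 -0.293 -0.046] [0.908 0.114 1.036] 0.2214918283502583
```

```bash
python3 -m inch '[[0,0,-0.12,0,0.04,-0.05,1],[0,0,-0.12,0,0,0,1],[0,0,-0.12,0,0,0,1],[0,0,-0.12,0,0,0,1],[0,0,-0.12,0,0,0,1],[0,0,-0.12,0,0,0,1],[0,0,-0.12,0,0,0,1],[0,0,0,0,0,0,1]]'; python3 kn.py 2.5 .6 10; python3 -m inch '[[0,0,-0.12,0,0,0,1],[0,0,-0.12,0,0,0,1],[0,0,-0.12,0,0,0,1],[0,0,-0.12,0,0,0,1],[0,0,-0.12,0,0,0,1],[0,0,0,0,0,0,1]]'; python3 kn.py 2.5 .6 10
```

```text
t: 38.38
eef_pos: [588.3, 112.0, 117.5]
tcp_rot: [2.967, -0.495, 0.574]
ft_force: [1.7, -2.0, -1.7]
opening: 0.225
grip_force: 30.0
tcp a [ 1.888  0.465 10.481] tool z a [-0.001 -0.001 -1.   ] rot about z (cw) -0.3096009339241279 shift cm [0.06 0.01 0.05] F tool [-0.517  2.23   2.068] M tool [-0.382 -0.459 -0.06 ] [0.908 0.115 0.198] 0.22475692082336626
t: 39.12
eef_pos: [588.5, 112.0, 117.7]
tcp_rot: [2.715, -0.312, 1.195]
ft_force: [2.1, -5.1, -3.8]
opening: 0.22
grip_force: 30.0
tcp a [ 2.1    0.363 10.512] tool z a [-0.    -0.001 -1.   ] rot about z (cw) -0.9072455169927667 shift cm [0.04 0.02 0.05] F tool [-4.976  2.496  3.805] M tool [-0.334 -0.905 -0.032] [ 0.908  0.115 -0.4  ] 0.2201958149462925
```

```bash
for i in 1; do python3 -m inch '[[0,0,-0.08,0,0,0,1],[0,0,-0.06,0,0,0,1],[0,0,0,0,0,0,1]]' >/dev/null; python3 kn.py 2.5 .6 10; done; python3 -m inch '[[0,0,-0.05,0,0,0,1],[0,0,0,0,0,0,1]]' >/dev/null; python3 kn.py 2.5 .6 10;  python3 -m inch '[[0,0,-0.04,0,0,0,1],[0,0,0,0,0,0,1]]' >/dev/null; python3 kn.py 2.5 .6 10
```

```text
tcp a [ 2.087  0.325 10.501] tool z a [-0.001 -0.001 -1.   ] rot about z (cw) -1.046087869299615 shift cm [0.04 0.02 0.05] F tool [-4.823  2.63   3.851] M tool [-0.339 -1.01  -0.083] [ 0.908  0.115 -0.539] 0.2254175266868568
tcp a [ 2.124  0.333 10.5  ] tool z a [-0.    -0.001 -1.   ] rot about z (cw) -1.0959275901321706 shift cm [0.04 0.02 0.05] F tool [-5.105  2.245  3.939] M tool [-0.266 -0.971 -0.06 ] [ 0.908  0.115 -0.589] 0.22044960022565815
tcp a [ 2.146  0.323 10.492] tool z a [-0.    -0.001 -1.   ] rot about z (cw) -1.1357716610781352 shift cm [0.04 0.02 0.05] F tool [-5.44   2.125  4.023] M tool [-0.24  -1.028 -0.058] [ 0.908  0.115 -0.629] 0.2243435083250753
```

```bash
cat > ptr.py <<'E'
from geo import *
import sys
K=np.array([2.3,.6])
for cam in sys.argv[1:]:
    c=env.read_camera(cam)
    v,u=np.mgrid[0:400,0:640]; d=np.stack([(u-c['cx'])/c['fx'],(v-c['cy'])/c['fy'],np.ones(u.shape)],-1)@rot(c['orientation']).T@Ra
    a0=w2a(c['position']); A=a0+d*((5-a0[2])/d[...,2])[...,None]; A=A[...,:2]-K
    H=cv2.cvtColor(c['img'],cv2.COLOR_RGB2HSV).astype(int)
    rd=((H[...,0]<8)|(H[...,0]>170))&(H[...,1]>90)&(H[...,2]>60)
    r=np.hypot(A[...,0],A[...,1]); ang=np.degrees(np.arctan2(-A[...,1],A[...,0]))
    q=rd&(r<42)&(r>10); 
    for lo in range(10,42,4):
        k=q&(r>=lo)&(r<lo+4); k2=k&(abs(ang-125)>12)
        if k2.sum()>1: print(cam,lo,k2.sum(),np.percentile(ang[k2],[10,50,90]).round(1))
E
python3 ptr.py wrist top scene
```

```text
wrist 10 6 [-115.9 -111.7 -107.5]
wrist 14 30 [-118.7 -113.9 -108.5]
wrist 18 33 [-118.8 -114.5 -110.2]
wrist 22 34 [-118.7 -115.3 -111.6]
wrist 26 33 [-118.4 -115.1 -112.1]
wrist 30 34 [-117.8 -115.3 -112.7]
wrist 34 38 [-118.1 -115.4 -112.7]
wrist 38 12 [-117.6 -115.7 -113.2]
```

```bash
for i in 1; do python3 -m inch '[[0,0,-0.04,0,0,0,1],[0,0,0,0,0,0,1]]' >/dev/null; python3 kn.py 2.5 .6 10; done;  python3 -m inch '[[0,0,-0.03,0,0,0,1],[0,0,0,0,0,0,1]]' >/dev/null; python3 kn.py 2.5 .6 10;  python3 -m inch '[[0,0,-0.03,0,0,0,1],[0,0,0,0,0,0,1]]' >/dev/null; python3 kn.py 2.5 .6 10; python3 ptr.py wrist
```

```text
tcp a [ 2.153  0.321 10.523] tool z a [-0.    -0.001 -1.   ] rot about z (cw) -1.1758323060596496 shift cm [0.04 0.02 0.05] F tool [-3.893  2.129  4.697] M tool [-0.169 -1.007 -0.065] [ 0.908  0.115 -0.669] 0.22671196851891642
tcp a [ 2.162  0.306 10.488] tool z a [-0.    -0.001 -1.   ] rot about z (cw) -1.2054124076279047 shift cm [0.04 0.02 0.05] F tool [-5.089  1.629  5.015] M tool [-0.132 -0.993  0.013] [ 0.908  0.115 -0.699] 0.21866996701570302
tcp a [ 2.186  0.305 10.503] tool z a [-0.    -0.001 -1.   ] rot about z (cw) -1.2344220018086887 shift cm [0.04 0.02 0.05] F tool [-5.016  0.914  3.892] M tool [-0.144 -0.951  0.39 ] [ 0.908  0.115 -0.728] 0.22192542586304487
wrist 10 7 [-121.2 -116.2 -111.1]
wrist 14 32 [-123.5 -117.7 -112.2]
wrist 18 36 [-122.8 -118.2 -113.9]
wrist 22 34 [-122.6 -118.8 -115. ]
wrist 26 36 [-122.2 -118.8 -115.8]
wrist 30 34 [-121.9 -119.1 -116.4]
wrist 34 37 [-121.4 -119.  -116.5]
wrist 38 11 [-121.8 -119.5 -117.3]
```

The moment about the tool axis jumped to +0.39 N m with the pointer at −119°, so it is at the zero stop. Now I release, retreat and unwind, then check the pointer.

```bash
python3 -m inch '[[0,0,0,0,0,0,0],[0,0,0,0,0,0,0],[0,0,0,0,0,0,0],[0,0,0,0,0,-2,0],[0,0,0,0,0,-4.5,0],[0,0,0,0,0,-4.5,1],[0,0,0.154,0,0,-1.5,1],[0,0,0.154,0,0,-1.5,1],[0,0,0.154,0,0,-1.5,1],[0,0,0.154,0,0,-1.5,1],[0,0,0.154,0,0,-1.5,1],[0,0,0.154,0,0,-1.5,1],[0,0,0.155,0,0,-1.5,1],[0,0,0.155,0,0,-1.5,1],[0,0,0,0,0,0,1]]'; python3 ptr.py wrist
python3 - <<'E'
from geo import *
AO=AO+Ra@np.array([2,.5,0]); a2=lambda p:AO+Ra@np.array(p,float)
s=env.state(); print(s['joints'])
Rm=lean(PSI,0); h=Rt@np.array([1,0,0])
def tcp(t,sr=95,cl=0):
    C=a2([56-sr*np.cos(t)+31*np.sin(t),0,9+sr*np.sin(t)+31*np.cos(t)]); N=Ra@np.array([np.sin(t),0,np.cos(t)])
    return C+h*10*np.clip((t-np.pi/6)/.25,-1,1)+N*cl
S=tcp(2.16)+h*25; S[2]=205
U=S.copy();U[2]=345
for T in (U,S): print(T); delta(T,Rm,s); s['eef_pos']=T; s['tcp_rot']=Rm
for t in np.arange(2.1,-.01,-.15):
    T=tcp(t); d=Rm.T@(T-s['eef_pos'])/10; print(round(t,2),T.round(1),d.round(2)); s['eef_pos']=T
E
```

```text
t: 42.82
eef_pos: [476.2, 87.4, 317.9]
tcp_rot: [3.137, -0.525, 0.229]
ft_force: [1.4, 0.2, -0.6]
opening: 0.004
grip_force: 0.0
wrist 10 2 [-120.5 -117.  -113.6]
wrist 14 7 [-123.9 -118.3 -114.9]
wrist 18 7 [-122.8 -120.  -115.3]
wrist 22 7 [-121.7 -117.9 -115.6]
wrist 26 8 [-123.3 -119.9 -117.4]
wrist 30 6 [-122.  -119.5 -117.2]
wrist 34 7 [-121.5 -119.9 -117.3]
wrist 38 2 [-119.5 -118.7 -117.9]
[-0.024 -0.001  2.06   0.221  0.583  1.164]
[706.904 138.586 345.   ]
turn [ 0.003 -0.524  0.01 ] shift now [21.85  0.25  9.42] shift after turn [23.63  0.04 -2.77]
[706.904 138.586 205.   ]
turn [0. 0. 0.] shift now [ 0.  0. 14.] shift after turn [ 0.  0. 14.]
2.1 [677.  131.9 239.1] [-3.06 -0.   -3.41]
1.95 [662.8 128.7 242.8] [-1.45  0.   -0.36]
1.8 [648.3 125.5 244.2] [-1.49 -0.   -0.14]
1.65 [633.7 122.2 243.4] [-1.5   0.    0.08]
1.5 [619.4 119.  240.4] [-1.47 -0.    0.3 ]
1.35 [605.7 116.  235.2] [-1.4   0.    0.52]
1.2 [592.9 113.1 227.9] [-1.31  0.    0.72]
1.05 [581.3 110.5 218.8] [-1.19 -0.    0.91]
0.9 [571.1 108.2 208. ] [-1.04 -0.    1.08]
0.75 [561.8 106.1 195.8] [-0.96  0.    1.22]
0.6 [549.3 103.4 182.5] [-1.27 -0.    1.34]
0.45 [538.9 101.  168.2] [-1.07 -0.    1.42]
0.3 [530.6  99.2 153.5] [-0.85  0.    1.48]
0.15 [529.4  98.9 138.5] [-0.13  0.    1.5 ]
0.0 [531.3  99.3 123.6] [ 0.2  -0.    1.48]
```

```bash
python3 -m inch '[[0,-0.131,0.003,0,0,-0.7,1],[0,-0.131,0.003,0,0,-0.7,1],[0,-0.131,0.003,0,0,-0.7,1],[0,-0.131,0.003,0,0,-0.7,1],[0,0,0,4.2,0,0,1],[0,0,0,4.2,0,0,1],[0,0,0,4.2,0,0,1],[0,0,0,4.2,0,0,1],[0,0,0,4.2,0,0,1],[0,0,0,2.6,0,0,1],[0,0,0,0,0,0,1]]'
cat > cl.py <<'E'
from geo import *
import sys
AO=AO+Ra@np.array([2,.5,0]); a2=lambda p:AO+Ra@np.array(p,float)
s=env.state(); Rw=rot(s['tcp_rot']); Rm=lean(PSI,0); h=Rt@np.array([1,0,0]); print(s['t'],s['eef_pos'],s['tcp_rot'],'F',s['ft_force'])
sr=float(sys.argv[1])
def tcp(t):
    C=a2([56-sr*np.cos(t)+31*np.sin(t),0,9+sr*np.sin(t)+31*np.cos(t)])
    return C+h*10*np.clip((t-np.pi/6)/.25,-1,1)
for t in [float(x) for x in sys.argv[2:]]:
    T=tcp(t)+(h*18 if t>2.2 else 0); d=Rw.T@(T-s['eef_pos'])/10; print(t,T.round(1),d.round(2)); s['eef_pos']=T
E
python3 cl.py 88 2.21 2.1 1.95 1.8 1.65 1.5 1.35 1.2 1.05 .9 .75 .6 .45 .3 .15 0
```

```text
t: 44.25
eef_pos: [699.2, 136.0, 340.3]
tcp_rot: [-3.141, 0.004, 0.217]
ft_force: [0.1, 0.5, -0.5]
opening: 0.004
grip_force: 0.0
44.25 [699.221 135.996 340.332] [-3.141  0.004  0.217] F [ 0.123  0.483 -0.49 ]
2.21 [703.8 137.9 228.1] [ 0.53 -0.08 11.22]
2.1 [677.  131.9 232.1] [-2.75  0.01 -0.39]
1.95 [663.8 129.  235.8] [-1.35  0.   -0.37]
1.8 [650.3 125.9 237.5] [-1.39  0.   -0.16]
1.65 [636.6 122.9 237.1] [-1.4   0.    0.05]
1.5 [623.2 119.9 234.6] [-1.37  0.    0.26]
1.35 [610.3 117.  230. ] [-1.32  0.    0.46]
1.2 [598.2 114.3 223.6] [-1.24  0.    0.65]
1.05 [587.2 111.8 215.3] [-1.13  0.    0.83]
0.9 [577.5 109.7 205.5] [-0.99  0.    0.99]
0.75 [568.4 107.6 194.3] [-0.93  0.    1.12]
0.6 [556.1 104.9 181.9] [-1.25  0.    1.24]
0.45 [545.7 102.6 168.7] [-1.06  0.    1.32]
0.3 [537.3 100.7 155. ] [-0.86  0.    1.38]
0.15 [535.7 100.3 141. ] [-0.16  0.    1.4 ]
0.0 [537.2 100.7 127.1] [ 0.16 -0.    1.39]
```

```bash
python3 -m inch '[[0,0,0,0.7,-0.08,3.5,1],[0,0,0,0,0,4,1],[0,0,0,0,0,3,1],[0,0,0,0,0,0.7,1],[0,0,0,0,0,0,1]]' >/dev/null; python3 cl.py 88 2.1;  python3 -m inch '[[0,0,0,-1.4,0,-0.2,1],[0,0,0,-1.5,0,-0.19,1],[0,0,0,-1.35,0,-0.37,1],[0,0,0,-1.39,0,-0.16,1],[0,0,0,0,0,0,1]]'; python3 cl.py 88 1.65
```

```text
44.875 [704.692 137.851 231.802] [3.141 0.    0.215] F [ 0.303 -0.723  0.658]
2.1 [677.  131.9 232.1] [-2.84 -0.01 -0.03]
t: 45.5
eef_pos: [649.0, 125.8, 241.3]
tcp_rot: [3.141, 0.0, 0.214]
ft_force: [-0.8, 0.3, -0.3]
opening: 0.006
grip_force: 0.0
45.5 [649.048 125.754 241.31 ] [3.141 0.    0.214] F [-0.782  0.286 -0.305]
1.65 [636.6 122.9 237.1] [-1.27  0.02  0.42]
```

```bash
cat > th.py <<'E'
from geo import *
for cam in ('scene','top'):
    c=env.read_camera(cam)
    for x in env.trace(c,'cover')[:1]:
        A=w2a(cloud(c,x['mask'])[0]); A=A[(A[:,2]>15)&(abs(A[:,1])<56)&(A[:,0]>-65)&(A[:,0]<160)&(A[:,2]<140)]
        if len(A)<60: print(cam,len(A)); continue
        ce,k,b=plane(A,tol=3,ok=lambda k:abs(k[1])<.2); t=np.arctan2(k[0],k[2]); print(cam,x['score'].round(2),len(A),b.sum(),k,ce,'theta',t if t>-.3 else t+np.pi)
E
python3 th.py; python3 -m inch '[[0,0,0,-1.27,0,0.42,1],[0,0,0,-1.37,0,0.26,1],[0,0,0,-1.32,0,0.46,1],[0,0,0,0,0,0,1]]'; python3 cl.py 88 1.2 1.05 .9; python3 th.py
```

```text
t: 46.1
eef_pos: [610.8, 117.4, 228.8]
tcp_rot: [3.142, 0.002, 0.214]
ft_force: [0.3, 0.5, 0.5]
opening: 0.006
grip_force: 0.0
46.1 [610.809 117.432 228.775] [3.142 0.002 0.214] F [0.252 0.499 0.479]
1.2 [598.2 114.3 223.6] [-1.3   0.04  0.52]
1.05 [587.2 111.8 215.3] [-1.13  0.01  0.83]
0.9 [577.5 109.7 205.5] [-0.99  0.01  0.99]Traceback (most recent call last):
  File "th.py", line 7, in <module>
    ce,k,b=plane(A,tol=3,ok=lambda k:abs(k[1])<.2); t=np.arctan2(k[0],k[2]); print(cam,x['score'].round(2),len(A),b.sum(),k,ce,'theta',t if t>-.3 else t+np.pi)
                                                                                       ^^^^^^^^^^^^^^^^
AttributeError: 'float' object has no attribute 'round'
Traceback (most recent call last):
  File "th.py", line 7, in <module>
    ce,k,b=plane(A,tol=3,ok=lambda k:abs(k[1])<.2); t=np.arctan2(k[0],k[2]); print(cam,x['score'].round(2),len(A),b.sum(),k,ce,'theta',t if t>-.3 else t+np.pi)
                                                                                       ^^^^^^^^^^^^^^^^
AttributeError: 'float' object has no attribute 'round'
```

```bash
sed -i "s/x\['score'\].round(2)/x['score']/" th.py; python3 th.py;  python3 -m inch '[[0,0,0,-1.3,0.04,0.52,1],[0,0,0,-1.13,0,0.83,1],[0,0,0,-0.99,0,0.99,1],[0,0,0,0,0,0,1]]'; python3 cl.py 88 .75 .6 .45 .3; python3 th.py
```

```text
scene 0.76 1155 754 [ 0.967 -0.014  0.253] [ 74.686 -10.531  63.705] theta 1.3152876542814143
top 0.56 205 112 [-0.248 -0.053  0.967] [ 43.702 -34.229 118.869] theta -0.2505132903879685
t: 46.9
eef_pos: [577.1, 109.7, 205.1]
tcp_rot: [3.142, 0.002, 0.214]
ft_force: [-0.3, -0.6, 0.6]
opening: 0.004
grip_force: 0.0
46.9 [577.086 109.69  205.064] [3.142 0.002 0.214] F [-0.344 -0.592  0.572]
0.75 [568.4 107.6 194.3] [-0.89  0.02  1.08]
0.6 [556.1 104.9 181.9] [-1.26  0.01  1.24]
0.45 [545.7 102.6 168.7] [-1.06  0.01  1.32]
0.3 [537.3 100.7 155. ] [-0.86  0.    1.37]
scene 0.98 1256 800 [0.769 0.006 0.64 ] [50.051 -7.046 64.697] theta 0.876746676281714
top 0.58 211 103 [0.77  0.013 0.637] [ 30.704 -37.115  87.816] theta 0.8795907325247145
```

The cover follows as planned (0.88 rad). I continue closing.

```bash
python3 -m inch '[[0,0,0,-0.89,0.02,1.08,1],[0,0,0,-1.26,0,1.24,1],[0,0,0,-1.06,0,1.32,1],[0,0,0,-0.86,0,1.37,1],[0,0,0,0,0,0,1]]'; python3 cl.py 88 .15 0; python3 th.py
```

```text
t: 47.72
eef_pos: [536.7, 100.7, 154.6]
tcp_rot: [-3.141, 0.003, 0.214]
ft_force: [0.7, 0.1, 0.2]
opening: 0.004
grip_force: 0.0
47.725 [536.74  100.74  154.611] [-3.141  0.003  0.214] F [0.743 0.066 0.186]
0.15 [535.7 100.3 141. ] [-0.1   0.02  1.36]
0.0 [537.2 100.7 127.1] [ 0.16 -0.    1.39]
scene 0.83 1158 750 [ 0.276 -0.002  0.961] [16.932 -5.063 51.475] theta 0.27929548899984113
```

```bash
python3 -m inch '[[0,0,0,0,0,0.7,1],[0,0,0,0,0,0.7,1],[0,0,0,0.1,0,0.7,1],[0,0,0,0,0,0.4,1],[0,0,0,0,0,0,1]]'; python3 cl.py 88 0; python3 th.py
```

```text
t: 48.55
eef_pos: [538.8, 101.1, 130.2]
tcp_rot: [3.141, 0.001, 0.214]
ft_force: [0.4, 0.3, 0.0]
opening: 0.003
grip_force: 0.0
48.55 [538.787 101.127 130.209] [3.141 0.001 0.214] F [0.361 0.283 0.029]
0.0 [537.2 100.7 127.1] [-0.16  0.01  0.31]
scene 0.68 912 555 [ 0.02  -0.009  1.   ] [ 8.512 -5.846 39.142] theta 0.020467491644935904
top 0.61 90 57 [0.072 0.241 0.968] [  6.011 -45.034  40.463] theta 0.07375983170873152
```

Nearly shut. I press down in 1 mm steps until the stop is felt.

```bash
for k in 1; do python3 -m inch '[[0,0,0,0,0,0.15,1],[0,0,0,0,0,0,1]]'|grep -E 'eef|force'; python3 -m inch '[[0,0,0,0,0,0.1,1],[0,0,0,0,0,0,1]]'|grep -E 'eef|ft'; python3 -m inch '[[0,0,0,0,0,0.1,1],[0,0,0,0,0,0,1]]'|grep -E 'eef|ft'; done
```

```text
eef_pos: [538.9, 101.1, 129.1]
ft_force: [-0.5, -0.0, 0.7]
grip_force: 0.1
eef_pos: [538.8, 101.1, 128.1]
ft_force: [0.9, -1.0, 0.2]
eef_pos: [539.0, 101.1, 127.3]
ft_force: [-0.8, -0.4, 3.2]
```

```bash
python3 -m inch '[[0,0,0,0,0,0.05,1],[0,0,0,0,0,0,1]]'|grep -E 'eef|ft'; python3 -m inch '[[0,0,0,0,0,0.04,1],[0,0,0,0,0,0,1]]'|grep -E 'eef|ft';python3 th.py
```

```text
eef_pos: [539.1, 101.1, 127.1]
ft_force: [-0.7, 0.1, 6.6]
eef_pos: [539.2, 101.2, 126.9]
ft_force: [-1.1, 0.5, 9.5]
scene 0.66 897 561 [ 0.002 -0.004  1.   ] [ 6.923 -5.219 38.289] theta 0.0016971807430467465
top 0.6 73 51 [0.039 0.183 0.982] [  9.15  -46.194  39.531] theta 0.0395181185395908
```

The cover is firmly on its stop. I retreat and verify everything.

```bash
python3 -m inch '[[0,0,0,0,0,-0.5,1],[0,0,0,-0.5,0,-3,1],[0,0,0,-1,0,-5,1],[0,0,0,-1,0,-5,1],[0,0,0,-1,0,-3,1],[0,0,0,0,0,0,1],[0,0,0,0,0,0,1]]'; python3 th.py; python3 ptr.py wrist
python3 - <<'E'
from geo import *
for cam in('top','scene'):
    c=env.read_camera(cam)
    for t in('screwdriver','tape','spray','bin'):
        print(cam,t,[(round(r['score'],2),w(c,r['centre']).round(1)) for r in env.find_in(c,t)[:3 if t=='screwdriver' else 1]])
E
```

```text
t: 51.08
eef_pos: [504.5, 93.7, 290.3]
tcp_rot: [3.142, 0.002, 0.214]
ft_force: [-0.1, -0.3, 0.2]
opening: 0.007
grip_force: 0.0
scene 0.8 917 584 [ 0.002 -0.002  1.   ] [ 5.216 -4.984 38.305] theta 0.00240959961884533
top 0.72 256 176 [-0.003  0.011  1.   ] [ 12.668 -30.66   40.137] theta -0.0025298005169953203
wrist 14 3 [-116.6 -115.2 -113.3]
wrist 18 3 [-118.8 -118.7 -116.2]
wrist 22 4 [-118.2 -117.3 -116.2]
wrist 26 5 [-118.6 -117.4 -116.1]
wrist 30 4 [-118.9 -117.4 -116.7]
wrist 34 4 [-120.  -118.9 -117.8]
top screwdriver [(0.8, array([ 203.8, -319.7,   22.5])), (0.72, array([ 428.9, -122.6,   18.9])), (0.7, array([609. ,  83.2, 147.8]))]
top tape [(0.73, array([ 679.2, -257.6,   19.5]))]
top spray [(0.71, array([ 672.4, -402.7,  130. ]))]
top bin [(0.77, array([413.2, 385.9,  23.3]))]
scene screwdriver [(0.95, array([ 571. , -583. ,   23.7])), (0.91, array([ 472.1, -421.2,   18.8])), (0.48, array([ 433.8, -125.1,   17.3]))]
scene tape [(0.66, array([ 687.2, -262.6,   19.3]))]
scene spray [(0.93, array([ 702.5, -415.2,  103.5]))]
scene bin [(0.67, array([425.6, 360.4,  30.4]))]
```

```bash
python3 -c "
from cell import env
print(env.job_done())"
```

```text
the job is handed in; nothing more can be done
None
```

I handed the job in at about 51 s: the cover was opened with the screwdriver, the peak pointer turned back to its zero stop, the cover closed fully, and the screwdriver left lying on the bench. Two earlier insertion tries pressed too hard, one reaching 37 N (the handle's rear end was hitting the bench); the tape, spray can and parts bin were not touched.

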